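Set the coaxial dial of the brewing timer and start it

ROBOT

A 7-joint arm with a two-finger parallel gripper is mounted at the origin on a cart in front of the work surface, level with it; the furniture and walls round the work are solid. World frame = base frame: x ahead of the robot, y to its left, z up, the work surface at z = 0. Lengths are in m, angles in degrees, forces in N, time in s.
With the tool pointing down it reaches from about 0.425 to 0.95 m from the base axis. Payload 4.7 kg.
Tool frame: the origin (TCP) lies on the centre line of the jaws, within the pads' length; the fingertips stand ahead of it and the grasp point (between the pads) lies 5 mm behind it (tip_extent is the z of the fingertips in the tool frame, in m); z points along the fingers, y is the line along which they close (so a half turn about z gives the same grasp; the last joint's range is limited). The gripper opens to 87 mm and grips with 3 to 60 N. Pads are 19 mm wide; open, the fingers measure 117 mm over their backs; the gripper's body (75 mm by 190 mm) begins 51 mm behind the grasp point.
Start: joints at [61.771, 26.849, -2.785, 87.806, 1.381, 65.374, -4.715], TCP at [0.302, -0.604, 0.237] pointing down, gripper open.
Joint ranges: [-148.3, 148.3], [-19.14, 114.17], [-79.39, 73.82], [5.75, 140.21], [-59.74, 239.74], [12.07, 113.84], [-152.46, 152.46]. Speed limits (degrees/s): [147.25, 147.25, 180, 180, 180, 180, 180].

INTERFACE

Orientations are given as a 3x3 rotation matrix whose columns are the frame's x, y, z axes.
In Python, from workcell import get_obs, read_camera, close_job, tip_extent gives the robot as it stands.
- The arm moves only by the tool servo_tool, never from a script. Its argument "series" is a list of rows, each an object of numbers: "tx", "ty", "tz": the shift along the tool's x, y, z in m; "wx", "wy", "wz": the turn, a rotation vector about the tool's x, y, z in degrees; "jaw": the opening, from 0 (shut) to 1 (fully open). In form: [{"tx": .., "ty": .., "tz": .., "wx": .., "wy": .., "wz": .., "jaw": ..}, ...]. A call has 1 to 8 rows; each row shifts and turns the commanded pose from where the row before left it, along the tool's axes as they then stand; what a row does not reach is not made up. A row lasts 1/8 s, in which the tool goes at most 62.5 mm and 10.7 degrees, less where a joint would pass 70% of its speed; a pose out of reach is approached as far as the arm can. A call with a gripper value outside its range is refused whole. The fingers move at their own pace and stop on an object; the grip force is fixed at half the most. Time passes only in rows, so rows that do not move let the fingers close. It gives the time, the measured TCP pose, the force, the opening and the grip force at its end, in the units of the state.
- get_obs(): the state, without advancing time (a new reading comes with each control period).
- read_camera(name): name is "scene" or "side" or "wrist"; returns a dict with "frame" (400x640x3 uint8, red, green, blue), "fx", "fy", "cx", "cy" (pixels), "k1" (the pictures are not rectified: a ray, as slopes to the right and down, at radius r is drawn at 1 + k1 r^2 times it, then the intrinsics apply), "R" (3x3) and "t" (3): a world point X has camera coordinates R X + t. Camera axes: x right, y down, z forward; pixel columns grow to the right and rows downward; lengths in m; the calibration is good to about 2 mm. A picture is of the moment at which its call begins. There is no depth.
- close_job(): hands the job in; it is judged then, once.
The state is a dict: "t": time; "q": joint angles; "dq": joint speeds; "joint_efforts": joint torques, N m; "position": TCP position; "orientation": TCP orientation; "ft_force": force on the tool from outside, world axes, zero at the start; "ft_torque": the same for the moment, N m; "gripper_width": finger opening in m; "grip_force": force on a finger pad.
Only numpy, scipy, OpenCV 4.12 (cv2) and the standard library are available. Lean on these libraries where they do the work, as an engineer would, in place of code of your own. Each camera call takes 0.05 s, during which the arm holds its last target. There are 200 camera calls.

TASK

Set the brewing timer and start it: turn the grey outer ring of its dial until the ring's orange line points at the orange mark on the scale, then turn the white inner knob until its blue line points at the blue mark. Once both are set, press the green button fully in and release it; leave the things around the timer undisturbed.

Things in the scene. Friction and masses are not known exactly. Their poses are not given: they have to be found in the camera images.
- outer_grip (a point): Centre of the grey knurled outer ring (56 mm diameter, 19 mm high), on the dial's axis: 9.5 mm below the ring's top, 18 mm above the panel (8.5 mm gap under the ring). z axis = dial axis, out of the panel, which slopes 30 degrees, facing the robot. x axis = along the ring's orange line, outward. Stiff (0.15 N m), stays where left, and carries the inner knob round with it.
- inner_grip (a point): Centre of the white inner knob's gripping part (26 mm diameter, 22 mm high, 8 to 30 mm above the ring's top, on a 16 mm neck), on the same axis, 46.5 mm above the panel; nothing stands above it. z axis = out of the panel, x axis = along the knob's blue line, outward. Turns easily (0.03 N m), stays where left, and does not move the ring.
- orange_mark (a point): Middle of the orange mark, a flat square of 9 mm on the black scale disc round the dial, 46.5 mm from the dial's axis, 3 mm above the panel; it cannot be moved or felt by the gripper. x axis = radially outward, z axis = out of the panel. The target of the outer ring's orange line.
- blue_mark (a point): Middle of the blue mark, same form, size and radius as the orange one. The target of the inner knob's blue line.
- outer (a joint): Angle of the outer ring on the panel, rad, positive anticlockwise seen from in front of the panel; 0 = the orange line points straight up the slope. Range -1.3 to 1.3.
- inner (a joint): Angle of the inner knob relative to the outer ring, rad, positive anticlockwise; 0 = blue line over orange line. Range -2.6 to 2.6. Turning the ring carries the knob along, so that the blue line moves too.
- start_top (a point): Middle of the top face of the green round start button, 26 mm in diameter, 110 mm to the right of the dial on the panel. Its z axis points out of the panel like the dial's: it is pressed along -z.
- start (a joint): Travel of the start button, m: 0 = out, 0.006 = fully in (5 N). It springs back.
- timer_box: The brewing timer: a heavy wedge-shaped cream housing, fixed on the worktop, 250 mm wide, 147 mm deep, 32 mm high at the front and 117 mm at the back, with the sloping panel (30 degrees) on top. A microwave stands to the right, its open door beyond the timer. Origin: centre of its underside; x to its back, y to its left, z up.
- tub_mid (a point): Bystander: white square tub, 110 x 124 x 150 mm, upright; point at its centre.
- beaker_mid (a point): Bystander: small clear beaker, 48 mm in diameter, 60 mm high, upright; point at its centre.
- snack_mid (a point): Bystander: bottle with orange cap and orange label, 58 mm in diameter, 182 mm high, upright; point at its centre.
- lid_mid (a point): Bystander: green jar lid lying flat, 92 mm in diameter, 18 mm high; point at its centre.

How it is judged (in metres and radians):
On the way, in this order (a step that is already met when the one before it is completed fails the run):
1. the ring's orange line points at the orange mark (x of orange_mark in the frame of outer_grip above 0.02 m and y of orange_mark in the frame of outer_grip between -0.0045 and 0.0045 m), for 0.3 s.
2. then the inner knob's blue line points at the blue mark, the ring still on its mark (all of step 1 and x of blue_mark in the frame of inner_grip above 0.02 m and y of blue_mark in the frame of inner_grip between -0.0045 and 0.0045 m), for 0.3 s.
3. the green button is pressed in, at least 4.5 mm of its 6 mm (all of step 2 and value of joint start above 0.0045 m), for 0.05 s.
At the end, for the whole second after the job is handed in: The orange line of the ring points at the orange mark and the blue line of the inner knob at the blue mark, each within half the mark's width (4.5 mm to either side at the marks' radius, about 5.5 degrees), the dial is at rest, and the green button has sprung back (within 2 mm of fully out) (all of step 2 and value of joint start below 0.002 m and velocity of joint outer between -0.05 and 0.05 rad/s and velocity of joint inner between -0.05 and 0.05 rad/s); the robot touches nothing.
It fails at once if the white tub is moved by more than 30 mm or tipped over (distance of tub_mid from where it was at the start of the episode above 0.03 m or angle between tub_mid's own z axis and vertical above 0.5 rad).
It fails at once if the small clear beaker is moved by more than 30 mm or tipped over (distance of beaker_mid from where it was at the start of the episode above 0.03 m or angle between beaker_mid's own z axis and vertical above 0.5 rad).
It fails at once if the snack bottle with an orange cap is moved by more than 30 mm or tipped over (distance of snack_mid from where it was at the start of the episode above 0.03 m or angle between snack_mid's own z axis and vertical above 0.5 rad).
It fails at once if the green lid is moved by more than 30 mm or tipped over (distance of lid_mid from where it was at the start of the episode above 0.03 m or angle between lid_mid's own z axis and vertical above 0.5 rad).
It fails at once if the green button is pressed in before both lines are on their marks (value of joint start above 0.0045 m and not ((x of orange_mark in the frame of outer_grip above 0.02 m and y of orange_mark in the frame of outer_grip between -0.0045 and 0.0045 m) and (x of blue_mark in the frame of inner_grip above 0.02 m and y of blue_mark in the frame of inner_grip between -0.0045 and 0.0045 m))).
It also fails if it takes over 58 s, if anything falls off the work surface, if the arm or the gripper's body presses on something with over 40 N, if the wrist force passes 120 N, or if a joint passes its speed limit or range.

## Working session

There is one attempt and no reset: what is moved stays moved. The work goes in short steps, Python scripts to look and compute and a tool call to move; the robot and the scene stay as the last step left them, time stands still between calls to the robot, and variables do not carry over. Pictures are saved under pics/ and viewed, at most 10 in all, crops included, and the job is handed in when it is done.

Besides the shell and the picture viewer there is one more tool, called after "Emit:" in YAML: its name, and indented under it one key for each argument. servo_tool: Moves the arm, as the interface text tells. Its arguments: {"type":"object","properties":{"series":{"type":"array"}},"required":["series"]}

```bash
mkdir -p pics; ls; python3 - <<'E'
from workcell import *
import cv2,numpy as np,json
print(tip_extent, get_obs())
for n in ["scene","side"]:
    c=read_camera(n); cv2.imwrite(f"pics/{n}0.png",c["frame"][:,:,::-1]); 
    np.savez(f"pics/{n}0.npz",**c)
    print(n,{k:np.round(np.array(v),4).tolist() for k,v in c.items() if k!="frame"})
E
```

```text
pics
0.014 {'t': 0.0, 'q': array([61.76917376, 26.89664074, -2.78249153, 87.87342763,  1.38329162,
       65.37413035, -4.71648836]), 'dq': array([-0.03044096, -0.01574923,  0.01840953, -0.10498222, -0.0670373 ,
        0.03974082,  0.04241759]), 'joint_efforts': array([ 3.14431518e-04, -5.07975090e+01, -8.05993052e-02, -2.36154485e+01,
       -6.14093081e-02,  3.78415233e-02,  1.65219358e-04]), 'position': array([ 0.30170384, -0.60318912,  0.23550933]), 'orientation': array([[ 8.94348243e-01,  4.47370400e-01, -9.72302036e-04],
       [ 4.47371440e-01, -8.94346697e-01,  1.66736874e-03],
       [-1.23643697e-04, -1.92618846e-03, -9.99998137e-01]]), 'ft_force': array([ 0.25518672,  0.27681322, -0.89314573]), 'ft_torque': array([-0.04518298,  0.00995731,  0.01955721]), 'grip_force': 0.0, 'gripper_width': 0.08729436636901454}
scene {'fx': 482.0811, 'fy': 482.0811, 'cx': 319.7588, 'cy': 197.6182, 'k1': -0.0987, 'R': [[-0.8978, 0.4405, -0.0066], [0.3467, 0.6972, -0.6275], [-0.2718, -0.5656, -0.7786]], 't': [0.4588, -0.14, 1.4883]}
side {'fx': 517.0233, 'fy': 517.0233, 'cx': 314.4394, 'cy': 199.4836, 'k1': -0.0058, 'R': [[-0.8883, -0.4589, -0.0211], [-0.2459, 0.5137, -0.822], [0.388, -0.7249, -0.5691]], 't': [0.4733, 0.2049, 1.1257]}
```

View pics/scene0.png

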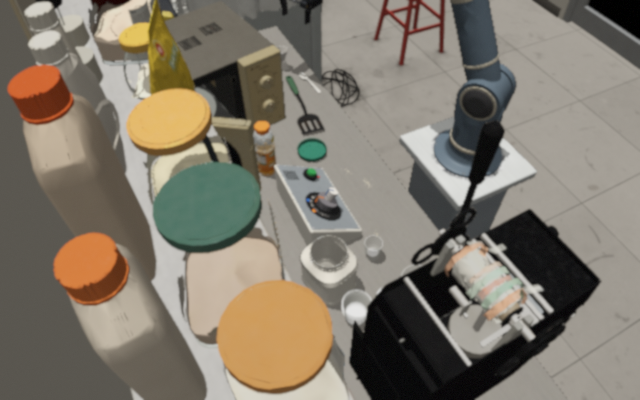

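View pics/side0.png

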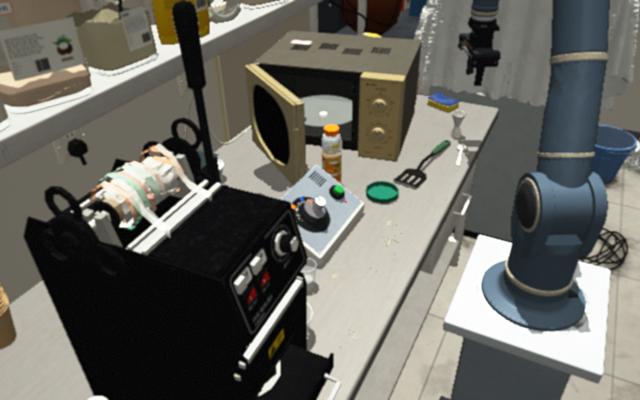

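The timer is at about (318,198) in scene with its dial at (325,203) and button at (312,173). In side the dial is at (312,212) and the button at (338,190). I'll zoom in on both and triangulate.

```bash
cat > h.py <<'E'
import numpy as np,cv2
from workcell import *
def K(c): return np.array([[c["fx"],0,c["cx"]],[0,c["fy"],c["cy"]],[0,0,1.]])
def D(c): return np.array([float(c["k1"]),0,0,0])
def ray(c,p):
    u=cv2.undistortPoints(np.array([[p]],float),K(c),D(c))[0,0]
    R=np.array(c["R"]);t=np.array(c["t"])
    d=R.T@np.r_[u,1]; return -R.T@t, d/np.linalg.norm(d)
def proj(c,X):
    R=np.array(c["R"]);return cv2.projectPoints(np.atleast_2d(X).astype(float),cv2.Rodrigues(R)[0],np.array(c["t"],float),K(c),D(c))[0][:,0]
def tri(rs):
    A=0;b=0
    for o,d in rs:
        P=np.eye(3)-np.outer(d,d);A=A+P;b=b+P@o
    X=np.linalg.solve(A,b); return X,[np.linalg.norm((np.eye(3)-np.outer(d,d))@(X-o)) for o,d in rs]
def plane(c,p,n,q):
    o,d=ray(c,p); return o+d*(n@(q-o))/(n@d)
E
python3 - <<'E'
from h import *
S=np.load("pics/scene0.npz");T=np.load("pics/side0.npz")
a=cv2.resize(S["frame"][155:240,265:365],(500,425),interpolation=cv2.INTER_CUBIC)
b=cv2.resize(T["frame"][160:260,270:370],(500,500),interpolation=cv2.INTER_CUBIC)
cv2.imwrite("pics/c1.png",a[:,:,::-1]); cv2.imwrite("pics/c2.png",b[:,:,::-1])
g=[]
for c,(u0,v0,u1,v1) in ((S,(300,160,325,182)),(T,(328,180,350,200))):
    f=c["frame"];h=cv2.cvtColor(f,cv2.COLOR_RGB2HSV);m=cv2.inRange(h,(40,100,60),(85,255,255))
    mm=np.zeros_like(m);mm[v0:v1,u0:u1]=m[v0:v1,u0:u1]
    v,u=np.nonzero(mm);print(len(u),u.mean(),v.mean());g.append(ray(c,(u.mean(),v.mean())))
print("button",tri(g))
E
```

```text
63 310.6825396825397 170.984126984127
76 337.89473684210526 189.32894736842104
button (array([ 0.50126249, -0.07545121,  0.08505691]), [np.float64(0.0012169129194680361), np.float64(0.001216912919468086)])
```

View pics/c1.png

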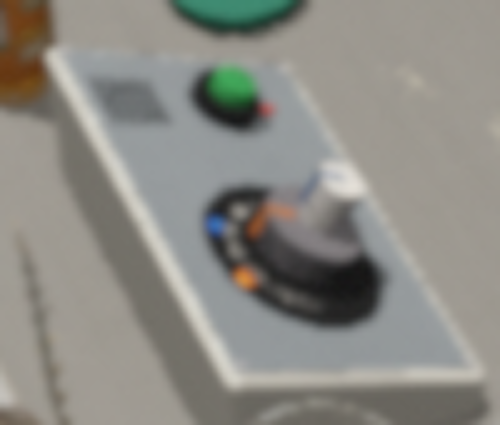

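View pics/c2.png

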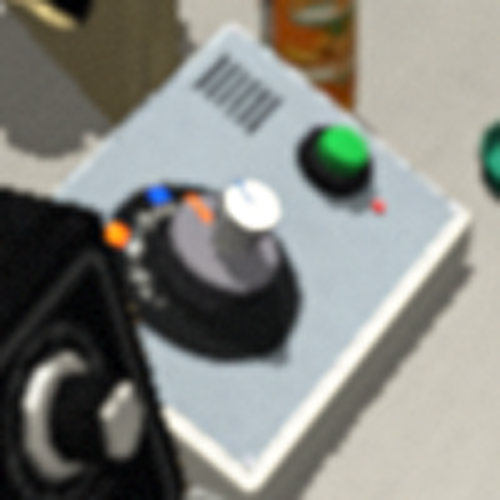

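```bash
python3 - <<'E'
from h import *
from scipy.optimize import least_squares
S=np.load("pics/scene0.npz");T=np.load("pics/side0.npz")
sc=lambda u,v:(265+u/5-.4,155+v/5-.4); sd=lambda u,v:(270+u/5-.4,160+v/5-.4)
P={"FR":(sc(288,68),sd(467,214)),"FL":(sc(482,375),sd(250,487)),"BR":(sc(52,50),sd(235,26)),"BL":(sc(232,385),None)}
L={"FR":(-.0735,-.125,.032),"FL":(-.0735,.125,.032),"BR":(.0735,-.125,.117),"BL":(.0735,.125,.117)}
for k,(a,b) in P.items():
    if b: print(k,tri([ray(S,a),ray(T,b)]))
def fr(x):
    c,s=np.cos(x[2]),np.sin(x[2]);return np.array([[c,-s,0],[s,c,0],[0,0,1]]),np.array([x[0],x[1],0])
def res(x):
    R,o=fr(x);r=[]
    for k,(a,b) in P.items():
        X=R@np.array(L[k])+o
        r+=list(proj(S,X)[0]-a)
        if b: r+=list(proj(T,X)[0]-b)
    return r
s=least_squares(res,[.5,0,0]);print(s.x[:2],np.degrees(s.x[2]),np.round(s.fun,1))
R,o=fr(s.x)
Rp=R@np.array([[np.cos(np.pi/6),0,-.5],[0,1,0],[.5,0,np.cos(np.pi/6)]])  # x upslope,y left,z out
q0=R@np.array([0,0,.0745])+o
print("Rp",np.round(Rp,4).tolist(),"q0",q0)
M={"orange":(sc(245,278),sd(117,235),.003),"blue":(sc(216,227),sd(160,195),.003),"knobtop":(sc(341,182),sd(253,203),.0575),"ringO":(sc(258,225),sd(200,210),.0275),"button":((310.7,171),(337.9,189.3),.015)}
for k,(a,b,h) in M.items():
    X,e=tri([ray(S,a),ray(T,b)]); n=Rp[:,2]
    print(k,np.round([Rp.T@(X-q0)]+[Rp.T@(plane(c,p,n,q0+n*h)-q0) for c,p in((S,a),(T,b))],4).tolist(),np.round(e,4))
E
```

```text
FR (array([ 0.44704196, -0.11367374,  0.03478279]), [np.float64(0.00039155026354518687), np.float64(0.00039155026354530266)])
FL (array([0.45237239, 0.12748067, 0.03322517]), [np.float64(0.0006767011007220381), np.float64(0.0006767011007220806)])
BR (array([ 0.5865759 , -0.1211233 ,  0.11026553]), [np.float64(0.0003431383043989643), np.float64(0.00034313830439894257)])
[0.52065534 0.00495222] -1.432233164793017 [ 0.2 -0.8  1.6  0.4  1.5  1.4  0.2  1.5 -1.8 -1.5 -1.5 -2.6 -0.3  0.4]
Rp [[0.8658, 0.025, -0.4998], [-0.0216, 0.9997, 0.0125], [0.5, 0.0, 0.866]] q0 [0.52065534 0.00495222 0.0745    ]
orange [[0.043, 0.056, 0.0043], [0.0413, 0.0541, 0.003], [0.0431, 0.0553, 0.003]] [0.0004 0.0004]
blue [[0.0417, 0.0174, 0.0038], [0.0413, 0.0174, 0.003], [0.0419, 0.0158, 0.003]] [0.0006 0.0006]
knobtop [[0.001, 0.0365, 0.0577], [0.0016, 0.0378, 0.0575], [0.0011, 0.0349, 0.0575]] [0.001 0.001]
ringO [[0.0212, 0.0207, 0.013], [0.0395, 0.0403, 0.0275], [0.02, 0.0308, 0.0275]] [0.0032 0.0032]
button [[-0.0097, -0.0808, 0.0179], [-0.0141, -0.0861, 0.015], [-0.0097, -0.0823, 0.015]] [0.0012 0.0012]
```

The box-corner fit is consistent: mark radii come out at about 46.5 mm and the knob top sits 57.7 mm above the panel, as they should. Next I'll plan a viewing pose square to the panel and check the nearby obstacles.

```bash
cat >> h.py <<'E'
from scipy.spatial.transform import Rotation as Ro, Slerp
Rp=np.array([[.8658,.025,-.4998],[-.0216,.9997,.0125],[.5,0,.866]]); Rp=Ro.from_matrix(Rp).as_matrix()
q0=np.array([.52066,.00495,.0745])
def toolR(phi=0): # jaw axis phi deg anticlockwise from upslope
    u=Rp@np.array([np.cos(np.radians(phi)),np.sin(np.radians(phi)),0]); z=-Rp[:,2]
    return np.c_[np.cross(u,z),u,z]
def rows(p1,R1,n,p0=None,R0=None):
    o=get_obs();p0=o["position"] if p0 is None else p0;R0=o["orientation"] if R0 is None else R0
    sl=Slerp([0,1],Ro.from_matrix([R0,R1]));Rc=R0;pc=p0;s=[]
    for i in range(1,n+1):
        Rn=sl(i/n).as_matrix();pn=p0+(p1-p0)*i/n
        t=np.round(Rc.T@(pn-pc),4);w=np.round(Ro.from_matrix(Rc.T@Rn).as_rotvec(degrees=True),2)
        s.append('{"tx":%g,"ty":%g,"tz":%g,"wx":%g,"wy":%g,"wz":%g,"jaw":1}'%(*t,*w));Rc,pc=Rn,pn
    print(",\n".join(s))
P=lambda a:q0+Rp@np.array(a,float)   # panel coords -> world
E
python3 - <<'E'
from h import *
S=np.load("pics/scene0.npz");T=np.load("pics/side0.npz")
for n,a,b in(("handle top",(490,128),(185,8)),("handle low",(462,212),(205,190)),("snack",(263,128),(332,130))): print(n,tri([ray(S,a),ray(T,b)]))
c=read_camera("wrist");o=get_obs();R=np.array(c["R"]);t=np.array(c["t"])
print("cam in tool",o["orientation"].T@(-R.T@t-o["position"]),"\n",np.round(R@o["orientation"],3).tolist(),c["fx"],c["k1"])
p1=P([0,.036,.22]);print(p1);rows(p1,toolR(0),16)
E
```

```text
handle top (array([0.47353583, 0.42746467, 0.65636903]), [np.float64(0.0007382104541972179), np.float64(0.0007382104541972449)])
handle low (array([0.45674802, 0.43343665, 0.42784005]), [np.float64(0.028502034375554874), np.float64(0.02850203437555487)])
snack (array([ 0.58162307, -0.20458929,  0.17518138]), [np.float64(0.0011551371845709673), np.float64(0.0011551371845708223)])
cam in tool [ 0.08087199 -0.00019597 -0.14814415] 
 [[-0.0, 1.0, -0.0], [-0.956, -0.0, -0.294], [-0.294, 0.0, 0.956]] 349.43230338906505 0.008080441589387723
[0.41159807 0.04368876 0.2650277 ]
{"tx":0.0242,"ty":-0.0331,"tz":-0.0018,"wx":-1.69,"wy":1.01,"wz":-3.78,"jaw":1},
{"tx":0.0264,"ty":-0.0314,"tz":-0.0023,"wx":-1.69,"wy":1.01,"wz":-3.78,"jaw":1},
{"tx":0.0284,"ty":-0.0295,"tz":-0.0027,"wx":-1.69,"wy":1.01,"wz":-3.78,"jaw":1},
{"tx":0.0304,"ty":-0.0275,"tz":-0.003,"wx":-1.69,"wy":1.01,"wz":-3.78,"jaw":1},
{"tx":0.0322,"ty":-0.0253,"tz":-0.0033,"wx":-1.69,"wy":1.01,"wz":-3.78,"jaw":1},
{"tx":0.0338,"ty":-0.023,"tz":-0.0034,"wx":-1.69,"wy":1.01,"wz":-3.78,"jaw":1},
{"tx":0.0353,"ty":-0.0206,"tz":-0.0034,"wx":-1.69,"wy":1.01,"wz":-3.78,"jaw":1},
{"tx":0.0367,"ty":-0.0182,"tz":-0.0034,"wx":-1.69,"wy":1.01,"wz":-3.78,"jaw":1},
{"tx":0.0378,"ty":-0.0156,"tz":-0.0032,"wx":-1.69,"wy":1.01,"wz":-3.78,"jaw":1},
{"tx":0.0388,"ty":-0.013,"tz":-0.0029,"wx":-1.69,"wy":1.01,"wz":-3.78,"jaw":1},
{"tx":0.0397,"ty":-0.0103,"tz":-0.0026,"wx":-1.69,"wy":1.01,"wz":-3.78,"jaw":1},
{"tx":0.0403,"ty":-0.0076,"tz":-0.0021,"wx":-1.69,"wy":1.01,"wz":-3.78,"jaw":1},
{"tx":0.0407,"ty":-0.0049,"tz":-0.0016,"wx":-1.69,"wy":1.01,"wz":-3.78,"jaw":1},
{"tx":0.041,"ty":-0.0021,"tz":-0.001,"wx":-1.69,"wy":1.01,"wz":-3.78,"jaw":1},
{"tx":0.0411,"ty":0.0006,"tz":-0.0003,"wx":-1.69,"wy":1.01,"wz":-3.78,"jaw":1},
{"tx":0.0409,"ty":0.0033,"tz":0.0005,"wx":-1.69,"wy":1.01,"wz":-3.78,"jaw":1}
```

Emit:
servo_tool:
  series:
    - {"tx":0.0242,"ty":-0.0331,"tz":-0.0018,"wx":-1.69,"wy":1.01,"wz":-3.78,"jaw":1}
    - {"tx":0.0264,"ty":-0.0314,"tz":-0.0023,"wx":-1.69,"wy":1.01,"wz":-3.78,"jaw":1}
    - {"tx":0.0284,"ty":-0.0295,"tz":-0.0027,"wx":-1.69,"wy":1.01,"wz":-3.78,"jaw":1}
    - {"tx":0.0304,"ty":-0.0275,"tz":-0.003,"wx":-1.69,"wy":1.01,"wz":-3.78,"jaw":1}
    - {"tx":0.0322,"ty":-0.0253,"tz":-0.0033,"wx":-1.69,"wy":1.01,"wz":-3.78,"jaw":1}
    - {"tx":0.0338,"ty":-0.023,"tz":-0.0034,"wx":-1.69,"wy":1.01,"wz":-3.78,"jaw":1}
    - {"tx":0.0353,"ty":-0.0206,"tz":-0.0034,"wx":-1.69,"wy":1.01,"wz":-3.78,"jaw":1}
    - {"tx":0.0367,"ty":-0.0182,"tz":-0.0034,"wx":-1.69,"wy":1.01,"wz":-3.78,"jaw":1}

```text
t: 1.15
position: [0.3568, -0.2786, 0.2509]
orientation: [[0.533, 0.806, 0.257], [0.843, -0.532, -0.08], [0.072, 0.259, -0.963]]
ft_force: [0.2, -0.5, 0.5]
gripper_width: 0.0872
grip_force: 0.0
```

Emit:
servo_tool:
  series:
    - {"tx":0.0378,"ty":-0.0156,"tz":-0.0032,"wx":-1.69,"wy":1.01,"wz":-3.78,"jaw":1}
    - {"tx":0.0388,"ty":-0.013,"tz":-0.0029,"wx":-1.69,"wy":1.01,"wz":-3.78,"jaw":1}
    - {"tx":0.0397,"ty":-0.0103,"tz":-0.0026,"wx":-1.69,"wy":1.01,"wz":-3.78,"jaw":1}
    - {"tx":0.0403,"ty":-0.0076,"tz":-0.0021,"wx":-1.69,"wy":1.01,"wz":-3.78,"jaw":1}
    - {"tx":0.0407,"ty":-0.0049,"tz":-0.0016,"wx":-1.69,"wy":1.01,"wz":-3.78,"jaw":1}
    - {"tx":0.041,"ty":-0.0021,"tz":-0.001,"wx":-1.69,"wy":1.01,"wz":-3.78,"jaw":1}
    - {"tx":0.0411,"ty":0.0006,"tz":-0.0003,"wx":-1.69,"wy":1.01,"wz":-3.78,"jaw":1}
    - {"tx":0.0409,"ty":0.0033,"tz":0.0005,"wx":-1.69,"wy":1.01,"wz":-3.78,"jaw":1}

```text
t: 2.15
position: [0.4116, 0.0448, 0.2651]
orientation: [[0.023, 0.865, 0.501], [1.0, -0.019, -0.014], [-0.002, 0.501, -0.865]]
ft_force: [0.8, 1.1, 0.5]
gripper_width: 0.0869
grip_force: 0.0
```

Emit:
servo_tool:
  series:
    - {"tx":0}
    - {"tx":0}

```text
invalid input
```

```bash
python3 - <<'E'
from h import *
c=read_camera("wrist");o=get_obs();np.savez("pics/w1.npz",**c);cv2.imwrite("pics/w1.png",c["frame"][:,:,::-1])
print(o["position"],o["q"],Rp.T@(o["position"]-q0))
print(proj(c,[P([0,.036,.003]),P([0,.036,.0575]),P([0,-.074,.015])]))
E
```

```text
[0.41190928 0.04934104 0.26548596] [ 38.8566614  -16.11983708 -46.16255052 134.10673959 -13.71074197
  27.79321433   0.397759  ] [0.00037633 0.04165828 0.22031197]
[[316.44221137 177.09368526]
 [316.49979667 190.17216555]
 [316.23250608 274.80308108]]
```

View pics/w1.png

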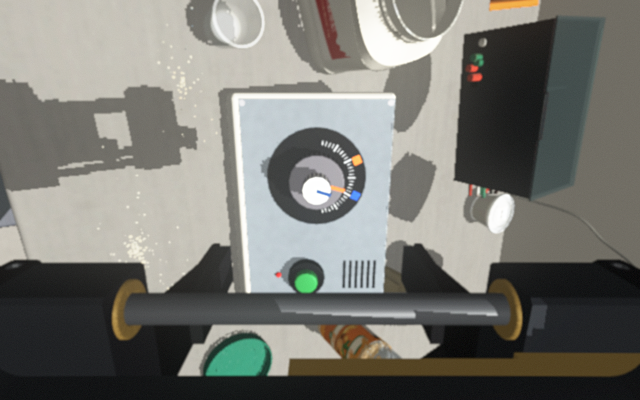

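The wrist view shows the disc at (316,175), the orange mark at (357,160), the blue mark at (355,196), the knob top at (317,190) with a blue line, and the button at (306,283). I'll measure these now.

```bash
cat > m.py <<'E'
from h import *
def meas(c,show=True,dial=None):
    f=c["frame"];h=cv2.cvtColor(f,cv2.COLOR_RGB2HSV);n=Rp[:,2]
    pc=lambda u,v,z:Rp.T@(plane(c,(u,v),n,q0+n*z)-q0)
    r={}
    roi=np.zeros(h.shape[:2],np.uint8)
    for a in proj(c,[P([0,.036,.01])]): cv2.circle(roi,tuple(int(x) for x in a),75,255,-1)
    for k,lo,hi in(("O",(5,120,120),(22,255,255)),("B",(105,110,60),(125,255,255))):
        m=cv2.inRange(h,lo,hi)&roi; nn,lab,st,ce=cv2.connectedComponentsWithStats(m)
        for i in range(1,nn):
            if st[i,4]>5:
                v,u=np.nonzero(lab==i);X=np.array([u,v],float)
                ev,E=np.linalg.eigh(np.cov(X)+1e-6*np.eye(2));d=E[:,1]*2*np.sqrt(ev[1])
                ends=[ce[i]-d,ce[i]+d]
                print(k,st[i,4],np.round(ce[i],1),"elong %.1f"%np.sqrt(ev[1]/ev[0]),*[np.round(pc(*ce[i],z),4)[:2] for z in(.003,.0275,.0575)],
                  "ang@%s"%("ring" if k=="O" else "knob"),(lambda w:np.round(np.degrees(np.arctan2(*(w[::-1])))))((pc(*ends[1],.0275 if k=="O" else .0575)-pc(*ends[0],.0275 if k=="O" else .0575))[:2]))
E
python3 - <<'E'
from m import *
c=np.load("pics/w1.npz");meas(c)
f=c["frame"];h=cv2.cvtColor(f,cv2.COLOR_RGB2HSV);n=Rp[:,2]
pc=lambda u,v,z:np.round(Rp.T@(plane(c,(u,v),n,q0+n*z)-q0),4)[:2]
def el(m,nm,z,box):
    u0,v0,u1,v1=box;mm=np.zeros_like(m);mm[v0:v1,u0:u1]=m[v0:v1,u0:u1]
    k=max(cv2.findContours(mm,cv2.RETR_EXTERNAL,cv2.CHAIN_APPROX_NONE)[0],key=cv2.contourArea);e=cv2.fitEllipse(cv2.convexHull(k));print(nm,np.round(e[0],1),np.round(e[1],1),pc(*e[0],z))
el(cv2.inRange(h,(0,0,0),(180,255,75)),"disc",.003,(262,120,370,228))
el(cv2.inRange(h,(0,0,225),(180,30,255)),"knob",.0575,(295,165,335,215))
el(cv2.inRange(h,(40,100,60),(85,255,255)),"btn",.015,(280,255,330,292))
el(cv2.inRange(h,(0,0,0),(180,255,75)),"btnbase",.005,(282,252,330,292))
a=cv2.resize(f[115:235,255:375],(600,600),interpolation=cv2.INTER_CUBIC);cv2.imwrite("pics/w1c.png",a[:,:,::-1])
E
```

```text
O 95 [356.6 159.9] elong 1.1 [0.0422 0.0546] [0.0394 0.0589] [0.0358 0.0641] ang@ring -96.0
O 43 [337.7 188.6] elong 4.3 [0.0229 0.0234] [0.0214 0.0297] [0.0194 0.0375] ang@ring 167.0
B 24 [323.7 193.1] elong 7.8 [0.0079 0.0183] [0.0073 0.025 ] [0.0066 0.0332] ang@knob 163.0
B 87 [355.  195.2] elong 1.1 [0.0419 0.016 ] [0.039  0.0229] [0.0355 0.0313] ang@knob -115.0
disc [313.4 174.1] [88.5 94.9] [-0.0032  0.0392]
knob [316.1 190.6] [27.4 28.2] [-0.0003  0.0356]
btn [306.1 282. ] [22.2 24.3] [-0.0115 -0.0831]
btnbase [305.5 276.5] [34.  34.4] [-0.0125 -0.0817]
```

View pics/w1c.png

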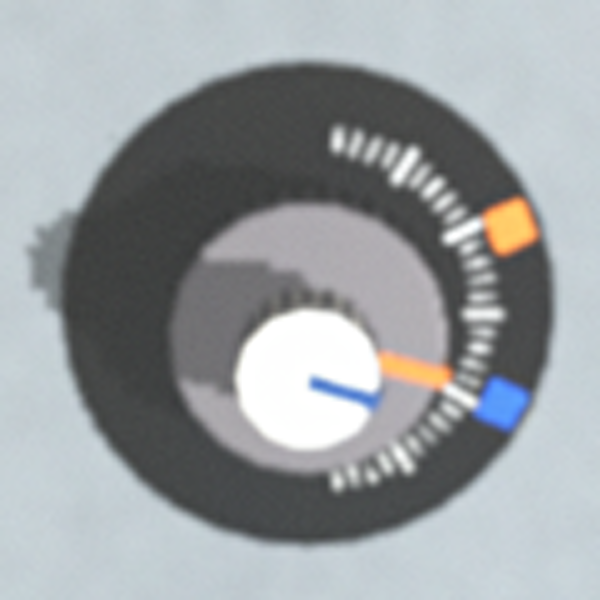

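Dial axis is at panel (-0.0003, 0.0356), and both mark radii then come out at 46.5 mm. The marks are at +24.1° and -24.9°. The ring is at about -14.5° and the knob at about -18°. I'll align the jaws at -20° and approach.

```bash
python3 - <<'E'
from h import *
print(get_obs()["position"],Rp.T@(get_obs()["position"]-q0)); rows(P([-.0003,.0356,.10]),toolR(-20),5)
E
```

```text
[0.41190928 0.04934104 0.26548596] [0.00037633 0.04165828 0.22031197]
{"tx":-0.0013,"ty":-0.0002,"tz":0.0241,"wx":0.03,"wy":-0.03,"wz":4.11,"jaw":1},
{"tx":-0.0013,"ty":-0.0001,"tz":0.0241,"wx":0.03,"wy":-0.03,"wz":4.11,"jaw":1},
{"tx":-0.0013,"ty":-0,"tz":0.0241,"wx":0.03,"wy":-0.03,"wz":4.11,"jaw":1},
{"tx":-0.0012,"ty":0.0001,"tz":0.0241,"wx":0.03,"wy":-0.03,"wz":4.11,"jaw":1},
{"tx":-0.0012,"ty":0.0002,"tz":0.0241,"wx":0.03,"wy":-0.03,"wz":4.11,"jaw":1}
```

Emit:
servo_tool:
  series:
    - {"tx":-0.0013,"ty":0,"tz":0.024,"wx":0,"wy":0,"wz":4.1,"jaw":1}
    - {"tx":-0.0013,"ty":0,"tz":0.024,"wx":0,"wy":0,"wz":4.1,"jaw":1}
    - {"tx":-0.0013,"ty":0,"tz":0.024,"wx":0,"wy":0,"wz":4.1,"jaw":1}
    - {"tx":-0.0012,"ty":0,"tz":0.024,"wx":0,"wy":0,"wz":4.1,"jaw":1}
    - {"tx":-0.0012,"ty":0,"tz":0.024,"wx":0,"wy":0,"wz":4.1,"jaw":1}
    - {"tx":0,"ty":0,"tz":0,"wx":0,"wy":0,"wz":0,"jaw":1}
    - {"tx":0,"ty":0,"tz":0,"wx":0,"wy":0,"wz":0,"jaw":1}

```text
t: 3.08
position: [0.4478, 0.0329, 0.1856]
orientation: [[0.255, 0.842, 0.476], [0.961, -0.277, -0.026], [0.11, 0.464, -0.879]]
ft_force: [0.1, -0.7, -0.0]
gripper_width: 0.087
grip_force: 0.0
```

```bash
python3 - <<'E'
from h import *
o=get_obs();print(o["q"],Rp.T@(o["position"]-q0)); rows(P([-.0003,.0356,.021]),toolR(-20),4)
E
```

```text
[ 57.60596905   3.65393588 -72.10209592 135.72455551  36.85034803
  19.16356064 -62.54930092] [-0.00813208  0.02610058  0.13300678]
{"tx":0.0034,"ty":0.0019,"tz":0.0279,"wx":-0.31,"wy":0.31,"wz":1.3,"jaw":1},
{"tx":0.0033,"ty":0.0017,"tz":0.0279,"wx":-0.31,"wy":0.31,"wz":1.3,"jaw":1},
{"tx":0.0031,"ty":0.0015,"tz":0.028,"wx":-0.31,"wy":0.31,"wz":1.3,"jaw":1},
{"tx":0.003,"ty":0.0012,"tz":0.028,"wx":-0.31,"wy":0.31,"wz":1.3,"jaw":1}
```

The posture is drifting towards joint limits, with q3 near its limit and q6 low. I'll identify the kinematics from the samples so I can plan a healthy route.

```bash
cat > kin.py <<'E'
import numpy as np,itertools
from scipy.spatial.transform import Rotation as Ro
from scipy.optimize import least_squares
Qs=np.array([[61.769,26.897,-2.782,87.873,1.383,65.374,-4.716],[38.857,-16.120,-46.163,134.107,-13.711,27.793,.398]])
Ps=np.array([[.30170,-.60319,.23551],[.41191,.04934,.26549]])
AX="zyzyzyz"
def fk(q,s,g):
    R=Ro.identity();p=np.zeros(3)
    offs=[(g[0],0),(g[1],0),(0,0),(g[2],g[3]),(0,g[4]),(0,0),(0,0)]
    H,L1,e1,L2,e2,w,Lt=g
    # translations along local frames: before j2: H z ; before j4: (e1,0,L1); before j6: (e2,0,L2); after j7: (w,0,Lt) applied before j7
    tr={1:(0,0,H),3:(e1,0,L1),5:(e2,0,L2),6:(w,0,Lt)}
    for i in range(7):
        if i in tr: p=p+R.apply(tr[i])
        R=R*Ro.from_euler(AX[i],s[i]*q[i],degrees=True)
    return p,R.as_matrix()
E
python3 - <<'E'
from kin import *
from workcell import get_obs
o=get_obs();Q=np.vstack([Qs,o["q"]]);Pm=np.vstack([Ps,o["position"]]);Rm=o["orientation"]
R0=np.array([[.894348,.44737,-.001],[.44737,-.894347,.00167],[0,-.0019,-1]])
R0=Ro.from_matrix(R0).as_matrix()
for s in itertools.product([1,-1],repeat=4):
    S=[s[0],1,s[1],1,s[2],1,s[3]]
    F=[fk(q,S,[0]*7)[1] for q in Q]
    # constant tool offset rotation
    C0=F[0].T@R0;C2=F[2].T@Rm
    e=np.degrees(Ro.from_matrix(C0.T@C2).magnitude())
    if e<20:
        f=least_squares(lambda g:np.concatenate([fk(q,S,g)[0]-p for q,p in zip(Q,Pm)])*1000,[.33,.35,0,.35,0,0,.25])
        print(S,round(e,2),np.round(C0,2).tolist(),np.round(f.x,4),np.round(f.fun,1))
E
```

```text
[-1, 1, -1, 1, -1, 1, -1] 0.0 [[-0.0, -1.0, -0.0], [1.0, -0.0, 0.0], [-0.0, -0.0, 1.0]] [ 0.3602  0.545  -0.0816  0.516   0.0967 -0.0701  0.341 ] [ 35.5  22.9   2.7   9.   21.1 -12.7  -7.8   2.5  10. ]
```

```bash
sed -i 's/5:(e2,0,L2)/4:(e2,0,L2)/' kin.py
python3 - <<'E'
from kin import *
from h import *
o=get_obs();Q=np.vstack([Qs,o["q"]]);Pm=np.vstack([Ps,o["position"]]);S=[-1,1,-1,1,-1,1,-1]
f=least_squares(lambda g:np.concatenate([fk(q,S,g)[0]-p for q,p in zip(Q,Pm)])*1000,[.33,.35,0,.35,0,0,.25]);g=f.x
print(np.round(g,4),np.round(f.fun,1))
C=np.array([[0,-1,0],[1,0,0],[0,0,1.]])
lo=np.array([-148.3,-19.14,-79.39,5.75,-59.74,12.07,-152.46]);hi=np.array([148.3,114.17,73.82,140.21,239.74,113.84,152.46])
def ik(p,R,q):
    def r(x):
        a,B=fk(x,S,g);return np.r_[(a-p)*100,Ro.from_matrix((B@C).T@R).as_rotvec()*30,.002*(x-np.array([0,30,0,90,0,60,0]))]
    s=least_squares(r,np.clip(q,lo+3,hi-3),bounds=(lo+2,hi-2));return s.x,np.linalg.norm(s.fun[:6])
for ph in(-40,-20,0,20,40):
  for z in(.02,.1,.13):
    best=min((ik(P([0,.0356,z]),toolR(ph),q0_) for q0_ in([0,20,0,100,0,30,0],[20,20,-30,100,30,30,0],[-20,20,30,100,-30,30,0],[20,20,-30,100,180,30,0],[0,20,0,100,180,30,0])),key=lambda b:(round(b[1],1),abs(b[0][2])))
    print(ph,z,np.round(best[0]),round(best[1],3))
E
```

```text
[ 0.4213  0.6512 -0.061   0.5353  0.1218  0.0018  0.4581] [ 36.6  22.    1.3   7.   13.8 -11.7  -6.4   0.7  10.4]
-40 0.02 [-33.  29.  31. 135. 219.  14.  89.] 0.02
-40 0.1 [  16.   12.  -32.  136.   74.   14. -125.] 0.017
-40 0.13 [ 15.   5. -29. 136.  44.  14. -95.] 0.021
-20 0.02 [-33.  29.  31. 135. 219.  14. 109.] 0.017
-20 0.1 [  16.   12.  -32.  136.   75.   14. -105.] 0.015
-20 0.13 [ 16.   5. -29. 136.  44.  14. -75.] 0.019
0 0.02 [-33.  29.  31. 135. 219.  14. 129.] 0.014
0 0.1 [ 16.  12. -32. 136.  75.  14. -85.] 0.014
0 0.13 [ 16.   5. -30. 136.  44.  14. -55.] 0.017
20 0.02 [ 33.  40. -59. 135. 108.  40. -92.] 0.005
20 0.1 [ 16.  12. -32. 136.  75.  14. -65.] 0.012
20 0.13 [ 16.   5. -30. 136.  44.  14. -35.] 0.015
40 0.02 [ 32.  38. -56. 135. 109.  38. -73.] 0.005
40 0.1 [ 16.  12. -32. 136.  75.  14. -45.] 0.01
40 0.13 [ 16.   5. -30. 136.  44.  14. -15.] 0.014
```

```bash
cat > kin.py <<'E'
import numpy as np
from scipy.spatial.transform import Rotation as Ro
from scipy.optimize import least_squares
S=[-1,1,-1,1,-1,1,-1];C=np.array([[0,-1,0],[1,0,0],[0,0,1.]])
lo=np.array([-148.3,-19.14,-79.39,5.75,-59.74,12.07,-152.46]);hi=np.array([148.3,114.17,73.82,140.21,239.74,113.84,152.46])
Qs=np.array([[61.769,26.897,-2.782,87.873,1.383,65.374,-4.716],[38.857,-16.120,-46.163,134.107,-13.711,27.793,.398],[57.606,3.654,-72.102,135.725,36.85,19.164,-62.549]])
Ps=np.array([[.30170,-.60319,.23551],[.41191,.04934,.26549],[np.nan]*3])
def fk(q,g):
    R=Ro.identity();p=np.array([0,0,g[0]])
    tr={2:(g[7],g[8],0),3:(g[2],0,g[1]),4:(g[4],g[9],g[3]),6:(g[5],g[10],g[6])}
    for i in range(7):
        if i in tr: p=p+R.apply(tr[i])
        R=R*Ro.from_euler("zyzyzyz"[i],S[i]*q[i],degrees=True)
    return p,R.as_matrix()@C
E
python3 - <<'E'
from kin import *
from h import *
o=get_obs();Ps[2]=o["position"];print(Ps[2])
for g0 in([.33,.35,0,.35,0,0,.25,0,0,0,0],[.28,.42,0,.31,0,0,.35,0,0,0,0],[.33,.32,.08,.38,-.08,.09,.25,0,0,0,0]):
    f=least_squares(lambda g:np.r_[np.concatenate([fk(q,g)[0]-p for q,p in zip(Qs,Ps)])*1000,(g-g0)*[1,1,1,1,1,1,1,5,5,5,5]],g0);print(np.round(f.x,3),np.round(f.fun[:9],1))
E
```

```text
[0.44779156 0.03288088 0.1856226 ]
[ 0.246  0.515  0.051  0.481  0.012  0.031  0.237 -0.005 -0.026 -0.009
 -0.009] [ 0.  0. -0. -0. -0.  0.  0.  0. -0.]
[ 0.237  0.545  0.01   0.468 -0.     0.006  0.287 -0.    -0.027 -0.013
 -0.002] [ 0.  0. -0. -0. -0.  0.  0.  0. -0.]
[ 0.25   0.492  0.079  0.488  0.017  0.049  0.2   -0.007 -0.027 -0.004
 -0.014] [ 0.  0.  0. -0. -0.  0.  0.  0. -0.]
```

```bash
python3 - <<'E'
from h import *
a=.70711
rows(np.array([.42,-.42,.33]),np.array([[a,a,0],[a,-a,0],[0,0,-1]]),16)
E
```

```text
{"tx":-0.0266,"ty":0.0105,"tz":-0.008,"wx":1.59,"wy":-0.83,"wz":1.75,"jaw":1},
{"tx":-0.0264,"ty":0.0111,"tz":-0.0079,"wx":1.59,"wy":-0.83,"wz":1.75,"jaw":1},
{"tx":-0.0262,"ty":0.0117,"tz":-0.0079,"wx":1.59,"wy":-0.83,"wz":1.75,"jaw":1},
{"tx":-0.0259,"ty":0.0123,"tz":-0.0078,"wx":1.59,"wy":-0.83,"wz":1.75,"jaw":1},
{"tx":-0.0257,"ty":0.0129,"tz":-0.0078,"wx":1.59,"wy":-0.83,"wz":1.75,"jaw":1},
{"tx":-0.0254,"ty":0.0134,"tz":-0.0078,"wx":1.59,"wy":-0.83,"wz":1.75,"jaw":1},
{"tx":-0.0251,"ty":0.014,"tz":-0.0078,"wx":1.59,"wy":-0.83,"wz":1.75,"jaw":1},
{"tx":-0.0248,"ty":0.0145,"tz":-0.0079,"wx":1.59,"wy":-0.83,"wz":1.75,"jaw":1},
{"tx":-0.0244,"ty":0.0151,"tz":-0.0079,"wx":1.59,"wy":-0.83,"wz":1.75,"jaw":1},
{"tx":-0.0241,"ty":0.0156,"tz":-0.008,"wx":1.59,"wy":-0.83,"wz":1.75,"jaw":1},
{"tx":-0.0237,"ty":0.0161,"tz":-0.0081,"wx":1.59,"wy":-0.83,"wz":1.75,"jaw":1},
{"tx":-0.0233,"ty":0.0166,"tz":-0.0082,"wx":1.59,"wy":-0.83,"wz":1.75,"jaw":1},
{"tx":-0.0229,"ty":0.0171,"tz":-0.0083,"wx":1.59,"wy":-0.83,"wz":1.75,"jaw":1},
{"tx":-0.0225,"ty":0.0175,"tz":-0.0085,"wx":1.59,"wy":-0.83,"wz":1.75,"jaw":1},
{"tx":-0.0221,"ty":0.018,"tz":-0.0086,"wx":1.59,"wy":-0.83,"wz":1.75,"jaw":1},
{"tx":-0.0217,"ty":0.0184,"tz":-0.0088,"wx":1.59,"wy":-0.83,"wz":1.75,"jaw":1}
```

Emit:
servo_tool:
  series:
    - {"tx":-0.0266,"ty":0.0105,"tz":-0.008,"wx":1.6,"wy":-0.8,"wz":1.75,"jaw":1}
    - {"tx":-0.0264,"ty":0.011,"tz":-0.008,"wx":1.6,"wy":-0.8,"wz":1.75,"jaw":1}
    - {"tx":-0.0262,"ty":0.0117,"tz":-0.008,"wx":1.6,"wy":-0.8,"wz":1.75,"jaw":1}
    - {"tx":-0.026,"ty":0.0123,"tz":-0.008,"wx":1.6,"wy":-0.8,"wz":1.75,"jaw":1}
    - {"tx":-0.0257,"ty":0.013,"tz":-0.008,"wx":1.6,"wy":-0.8,"wz":1.75,"jaw":1}
    - {"tx":-0.0254,"ty":0.0134,"tz":-0.008,"wx":1.6,"wy":-0.8,"wz":1.75,"jaw":1}
    - {"tx":-0.025,"ty":0.014,"tz":-0.008,"wx":1.6,"wy":-0.8,"wz":1.75,"jaw":1}
    - {"tx":-0.0248,"ty":0.0145,"tz":-0.008,"wx":1.6,"wy":-0.8,"wz":1.75,"jaw":1}

```text
t: 4.08
position: [0.4347, -0.1868, 0.2573]
orientation: [[0.496, 0.831, 0.252], [0.864, -0.502, -0.045], [0.089, 0.239, -0.967]]
ft_force: [0.2, -0.1, 0.2]
gripper_width: 0.0868
grip_force: 0.0
```

```bash
python3 -c "
from h import *
o=get_obs();print(o['q'].tolist(),o['position'].tolist(),o['dq'].round(1))"
```

```text
[83.31144719406967, 4.818669706076652, -64.9158326605798, 119.08396061397622, 2.9733908582426545, 44.262561868468794, -13.323765419285346] [0.43467076277973465, -0.1867967496112816, 0.25732853222925467] [  3.8  15.7  12.7 -22.6  17.4  29.8  -6.1]
```

Emit:
servo_tool:
  series:
    - {"tx":-0.0244,"ty":0.015,"tz":-0.008,"wx":1.6,"wy":-0.8,"wz":1.75,"jaw":1}
    - {"tx":-0.024,"ty":0.0156,"tz":-0.008,"wx":1.6,"wy":-0.8,"wz":1.75,"jaw":1}
    - {"tx":-0.0237,"ty":0.016,"tz":-0.008,"wx":1.6,"wy":-0.8,"wz":1.75,"jaw":1}
    - {"tx":-0.0233,"ty":0.0166,"tz":-0.008,"wx":1.6,"wy":-0.8,"wz":1.75,"jaw":1}
    - {"tx":-0.023,"ty":0.017,"tz":-0.0083,"wx":1.6,"wy":-0.8,"wz":1.75,"jaw":1}
    - {"tx":-0.0225,"ty":0.0175,"tz":-0.0085,"wx":1.6,"wy":-0.8,"wz":1.75,"jaw":1}
    - {"tx":-0.022,"ty":0.018,"tz":-0.0086,"wx":1.6,"wy":-0.8,"wz":1.75,"jaw":1}
    - {"tx":-0.0217,"ty":0.0184,"tz":-0.0088,"wx":1.6,"wy":-0.8,"wz":1.75,"jaw":1}

```text
t: 5.08
position: [0.422, -0.4129, 0.3293]
orientation: [[0.701, 0.713, 0.011], [0.713, -0.701, 0.004], [0.01, 0.005, -1.0]]
ft_force: [0.7, -0.3, 0.0]
gripper_width: 0.0871
grip_force: 0.0
```

```bash
python3 -c "
from h import *
o=get_obs();print(o['t'],o['q'].tolist(),o['position'].tolist(),o['dq'].round(1))"
```

```text
5.075 [78.71208164001428, 22.357218564357687, -51.61507774566115, 90.70402843879164, 17.44664083120323, 75.21719024687447, -19.64435562940187] [0.4220230068963668, -0.4129170709372458, 0.3293388641570233] [ -8.3  18.   12.7 -33.5  11.5  32.   -3.7]
```

```bash
cat >> kin.py <<'E'
Ps[2]=[.44779156,.03288088,.1856226]
Qs=np.vstack([Qs,[83.3114,4.8187,-64.9158,119.0840,2.9734,44.2626,-13.3238],[78.7121,22.3572,-51.6151,90.7040,17.4466,75.2172,-19.6444]])
Ps=np.vstack([Ps,[.434671,-.186797,.257329],[.422023,-.412917,.329339]])
g0=np.array([.28,.42,0,.31,0,0,.35,0,0,0,0])
f=least_squares(lambda g:np.r_[np.concatenate([fk(q,g)[0]-p for q,p in zip(Qs,Ps)])*1000,(g-g0)*.1],g0);G=f.x
mid=np.array([0,30,0,90,0,60,0])
def ik(p,R,q):
    def r(x):
        a,B=fk(x,G);return np.r_[(a-p)*100,Ro.from_matrix(B.T@R).as_rotvec()*30,.002*(x-mid)]
    s=least_squares(r,np.clip(q,lo+3,hi-3),bounds=(lo+2,hi-2));return s.x,np.linalg.norm(s.fun[:6])
if __name__=="__main__":
    print(np.round(G,4),np.round(f.fun[:15],1))
    from h import *
    for ph in(-40,-20,0,20,40,90):
      for z in(.02,.1):
        b=[ik(P([0,.0356,z]),toolR(ph),q) for q in([0,20,0,100,0,30,0],[20,20,-30,100,30,30,0],[-20,20,30,100,-30,30,0],[20,20,-30,100,180,30,0],[0,20,0,100,180,30,0])]
        for x,e in b: 
            if e<.05: print(ph,z,np.round(x),round(e,3))
E
python3 kin.py
```

```text
[ 2.377e-01  5.542e-01 -0.000e+00  4.668e-01  0.000e+00 -0.000e+00
  3.008e-01 -0.000e+00 -2.640e-02 -1.540e-02 -4.000e-04] [-0. -0.  0.  0.  0. -0. -0. -0.  0.  0. -0.  0. -0.  0. -0.]
-40 0.02 [  24.   22.  -44.  136.   95.   22. -145.] 0.009
-40 0.02 [  24.   22.  -44.  136.   95.   22. -145.] 0.009
-40 0.1 [  10.    5.  -26.  137.   51.   14. -104.] 0.014
-40 0.1 [  10.    5.  -26.  137.   51.   14. -104.] 0.014
-40 0.1 [  10.    5.  -26.  137.   51.   14. -104.] 0.014
-20 0.02 [  22.   21.  -42.  136.   96.   21. -125.] 0.009
-20 0.02 [  22.   21.  -42.  136.   96.   21. -125.] 0.009
-20 0.02 [  22.   21.  -42.  136.   96.   21. -125.] 0.009
-20 0.1 [ 10.   5. -26. 137.  51.  14. -84.] 0.012
-20 0.1 [ 10.   5. -26. 137.  51.  14. -84.] 0.012
-20 0.1 [ 10.   5. -26. 137.  51.  14. -84.] 0.012
0 0.02 [  21.   21.  -40.  136.   96.   21. -106.] 0.008
0 0.02 [  21.   21.  -40.  136.   96.   21. -106.] 0.008
0 0.02 [  21.   21.  -40.  136.   96.   21. -106.] 0.008
0 0.02 [  21.   21.  -40.  136.   96.   21. -106.] 0.008
0 0.1 [ 10.   5. -26. 137.  51.  14. -64.] 0.011
0 0.1 [ 10.   5
[... 941 characters left out ...]
.1 [ 10.   5. -26. 137.  51.  14. -24.] 0.009
40 0.1 [ 10.   5. -26. 137.  51.  14. -24.] 0.009
40 0.1 [ 10.   5. -26. 137.  51.  14. -24.] 0.009
40 0.1 [ 10.   5. -26. 137.  51.  14. -24.] 0.009
90 0.02 [ 13.  19. -30. 136.  97.  17. -18.] 0.006
90 0.02 [ 13.  19. -30. 136.  97.  17. -18.] 0.006
90 0.02 [ 13.  19. -30. 136.  97.  17. -18.] 0.006
90 0.02 [ 13.  19. -30. 136.  97.  17. -18.] 0.006
90 0.02 [ 13.  19. -30. 136.  97.  17. -18.] 0.006
90 0.1 [ 10.   5. -27. 137.  51.  14.  26.] 0.006
90 0.1 [ 10.   5. -27. 137.  51.  14.  26.] 0.006
90 0.1 [ 10.   5. -27. 137.  51.  14.  26.] 0.006
90 0.1 [ 10.   5. -27. 137.  51.  14.  26.] 0.006
90 0.1 [ 10.   5. -27. 137.  51.  14.  26.] 0.006
```

The kinematics fit is exact. A square-on tool folds the wrist against its limits, so I'll use a more upright tool, tilted about the jaw line. First I'll check how the controller resolves redundancy.

Emit:
servo_tool:
  series:
    - {"tx":0,"ty":0,"tz":0,"wx":0,"wy":0,"wz":0,"jaw":1}
    - {"tx":0,"ty":0,"tz":0,"wx":0,"wy":0,"wz":0,"jaw":1}
    - {"tx":0,"ty":0,"tz":0,"wx":0,"wy":0,"wz":0,"jaw":1}

```text
t: 5.45
position: [0.4219, -0.4114, 0.3281]
orientation: [[0.7, 0.714, 0.01], [0.714, -0.7, 0.004], [0.009, 0.004, -1.0]]
ft_force: [-0.1, 0.0, 0.1]
gripper_width: 0.0874
grip_force: 0.0
```

```bash
cat > sim.py <<'E'
from kin import *
from h import *
def toolT(phi,d): # jaw axis phi, tool tilted upright by d deg about panel y-line (rotated with phi-90)
    a=np.radians(phi); 
    Rz=Rp@Ro.from_euler("z",phi-90,degrees=True).as_matrix()@Rp.T   # spin about n
    B=toolR(90); tilt=Ro.from_rotvec(Rp[:,1]*np.radians(d)).as_matrix() # + about left axis: forward-pointing -> down
    return Rz@tilt@B
def jac(q):
    J=np.zeros((6,7));p,R=fk(q,G)
    for i in range(7):
        d=q.copy();d[i]+=1e-3;a,B=fk(d,G);J[:3,i]=(a-p)/1e-3;J[3:,i]=Ro.from_matrix(B@R.T).as_rotvec()/1e-3
    return J
def track(q,p1,R1,n=60,k=0,home=mid):
    q=np.array(q,float);p0,R0=fk(q,G);sl=Slerp([0,1],Ro.from_matrix([R0,R1]))
    for i in range(1,n+1):
        for _ in range(2):
            p,R=fk(q,G);J=jac(q);Ji=np.linalg.pinv(J)
            e=np.r_[p0+(p1-p0)*i/n-p,Ro.from_matrix(sl(i/n).as_matrix()@R.T).as_rotvec()]
            q=q+Ji@e+k*(np.eye(7)-Ji@J)@(home-q)
    return q
E
python3 - <<'E'
from sim import *
o=get_obs();print("now",np.round(o["q"],1))
print("sim1",[np.round(track(Qs[0],P([0,.036,.22]),toolR(0),k=k),1).tolist() for k in(0,.02)], "real",np.round(Qs[1],1))
a=.70711
q=o["q"]
for d in(15,22,30):
    R=toolT(90,d);print(d,"z_t",np.round(R[:,2],2),"x_t",np.round(R[:,0],2))
    for ph in(70,110,-110,-70):
        print(ph,*[np.round(ik(P([0,.0356,.024])-b*toolT(ph,d)[:,2],toolT(ph,d),[0,20,0,110,0,35,s*90])[0]).tolist() for b in(0,.1) for s in([1] if ph>0 else[-1])])
E
```

```text
now [ 78.7  22.3 -51.7  90.9  17.5  75.1 -19.8]
sim1 [[39.1, -16.0, -45.5, 134.2, -14.0, 27.9, 0.9], [8.3, -13.1, -22.4, 135.1, 6.6, 28.2, -21.3]] real [ 38.9 -16.1 -46.2 134.1 -13.7  27.8   0.4]
15 z_t [ 0.26 -0.01 -0.97] x_t [-0.97  0.02 -0.26]
70 [13.0, 19.0, -24.0, 127.0, 17.0, 20.0, 46.0] [5.0, 6.0, -13.0, 126.0, -2.0, 32.0, 64.0]
110 [2.0, 19.0, -19.0, 127.0, 37.0, 26.0, 59.0] [-2.0, 7.0, -17.0, 125.0, 20.0, 37.0, 74.0]
-110 [-63.0, 15.0, 50.0, 133.0, 21.0, 14.0, -150.0] [63.0, -11.0, -77.0, 138.0, 22.0, 14.0, -150.0]
-70 [45.0, 21.0, -58.0, 134.0, 82.0, 14.0, -150.0] [62.0, 9.0, -77.0, 138.0, 73.0, 14.0, -150.0]
22 z_t [ 0.14 -0.   -0.99] x_t [-0.99  0.02 -0.14]
70 [18.0, 21.0, -28.0, 123.0, 9.0, 28.0, 56.0] [9.0, 9.0, -15.0, 120.0, -6.0, 41.0, 69.0]
110 [3.0, 21.0, -21.0, 122.0, 31.0, 36.0, 65.0] [-0.0, 11.0, -19.0, 119.0, 19.0, 46.0, 75.0]
-110 [-82.0, 24.0, 68.0, 134.0, 14.0, 14.0, -150.0] [62.0, -17.0, -77.0, 138.0, 18.0, 14.0, -150.0]
-70 [63.0, 37.0, -77.0, 134.0, 98.0, 23.0, -150.0] [79.0, -6.0, -77.0, 138.0, -58.0, 14.0, -15.0]
30 z_t [-0. -0. -1.] x_t [-1.    0.02  0.  ]
70 [20.0, 24.0, -29.0, 118.0, 3.0, 38.0, 62.0] [13.0, 14.0, -18.0, 114.0, -7.0, 50.0, 72.0]
110 [3.0, 24.0, -22.0, 117.0, 27.0, 46.0, 69.0] [0.0, 16.0, -20.0, 112.0, 18.0, 57.0, 76.0]
-110 [-88.0, 40.0, 72.0, 132.0, 1.0, 14.0, -150.0] [62.0, -17.0, -77.0, 138.0, 19.0, 14.0, -150.0]
-70 [68.0, 45.0, -77.0, 134.0, 110.0, 20.0, -150.0] [82.0, 3.0, -77.0, 138.0, -58.0, 14.0, -7.0]
```

```bash
python3 - <<'E'
from sim import *
q_=get_obs()["q"]
for d in(22,30):
  for via in(None,(.50,-.15,.36),(.60,-.15,.40)):
    q=q_.copy();out=[]
    c=P([-.0003,.0356,.024]);z=lambda ph:toolT(ph,d)[:,2]
    seq=[] if via is None else [("via",np.array(via),toolT(20,30))]
    k=P([-.0003,.0356,.048])
    seq+=[("pre",c-.12*z(71),toolT(71,d)),("grasp",c,toolT(71,d)),("turn",c,toolT(109.6,d)),("up",c-.08*z(109.6),toolT(109.6,d)),("kpre",k-.04*z(113),toolT(113,d)),("k",k,toolT(113,d)),("kturn",k,toolT(67,d))]
    print(d,via)
    for n,p,R in seq:
        q=track(q,p,R);print("  ",n,np.round(q).tolist(),"margin %.1f"%min((q-lo).min(),(hi-q).min()))
E
```

```text
22 None
   pre [61.0, 27.0, -82.0, 117.0, 30.0, 51.0, 36.0] margin -2.5
   grasp [44.0, 34.0, -65.0, 122.0, 44.0, 39.0, 24.0] margin 14.6
   turn [35.0, 35.0, -64.0, 121.0, 56.0, 53.0, 43.0] margin 15.1
   up [41.0, 28.0, -73.0, 118.0, 46.0, 58.0, 50.0] margin 6.8
   kpre [39.0, 29.0, -71.0, 120.0, 49.0, 57.0, 50.0] margin 8.1
   k [36.0, 32.0, -67.0, 121.0, 55.0, 54.0, 46.0] margin 12.5
   kturn [48.0, 32.0, -68.0, 123.0, 39.0, 38.0, 25.0] margin 11.9
22 (0.5, -0.15, 0.36)
   via [94.0, 30.0, -86.0, 102.0, -1.0, 62.0, 38.0] margin -7.1
   pre [59.0, 24.0, -77.0, 117.0, 25.0, 49.0, 41.0] margin 2.2
   grasp [42.0, 32.0, -60.0, 122.0, 40.0, 37.0, 28.0] margin 18.4
   turn [32.0, 32.0, -60.0, 121.0, 53.0, 50.0, 45.0] margin 19.4
   up [38.0, 25.0, -68.0, 118.0, 43.0, 55.0, 53.0] margin 11.5
   kpre [37.0, 26.0, -67.0, 120.0, 46.0, 54.0, 53.0] margin 12.8
   k [33.0, 30.0, -62.0, 121.0, 52.0, 51.0, 49.0] margin 16.9
   kturn [45.0, 29.0, -63.0, 123.0, 35.0, 36.0, 29.0] margin 16.3
22 (0.6, -0.15, 0.4)
   via [77.0, 35.0, -81.0, 88.0, 6.0, 67.0, 28.0] margin -1.1
   pre [61.0, 26.0, -80.
[... 1247 characters left out ...]
7.0, 114.0, 45.0, 65.0, 54.0] margin 12.6
   k [32.0, 35.0, -64.0, 116.0, 48.0, 62.0, 51.0] margin 15.6
   kturn [47.0, 35.0, -66.0, 118.0, 31.0, 46.0, 34.0] margin 13.1
30 (0.6, -0.15, 0.4)
   via [77.0, 35.0, -81.0, 88.0, 6.0, 67.0, 28.0] margin -1.1
   pre [56.0, 33.0, -78.0, 110.0, 28.0, 60.0, 40.0] margin 1.2
   grasp [45.0, 39.0, -67.0, 117.0, 38.0, 48.0, 31.0] margin 12.7
   turn [33.0, 39.0, -64.0, 115.0, 51.0, 62.0, 47.0] margin 14.9
   up [36.0, 33.0, -70.0, 111.0, 44.0, 68.0, 52.0] margin 9.0
   kpre [35.0, 34.0, -70.0, 114.0, 46.0, 67.0, 52.0] margin 9.7
   k [33.0, 36.0, -67.0, 116.0, 50.0, 64.0, 49.0] margin 12.8
   kturn [49.0, 37.0, -69.0, 118.0, 33.0, 47.0, 31.0] margin 10.3
```

```bash
cat > search.py <<'E'
from sim import *
import itertools
q_=get_obs()["q"];d=25;c=P([-.0003,.0356,.024]);R=toolT(71,d);pre=c-.12*R[:,2]
def ydown(az): # tool down with jaw y at azimuth az
    a=np.radians(az);y=np.array([np.cos(a),np.sin(a),0]);z=np.array([0,0,-1.]);return np.c_[np.cross(y,z),y,z]
def path(q,vias,n=15):
    m=99
    for p,Rr in vias:
        for s in(1/3,.5,1):
            pass
        q=track(q,p,Rr,n=n);m=min(m,(q-lo).min(),(hi-q).min())
    return q,m
res=[]
for p1 in[(.42,-.42,.33),(.25,-.6,.3),(.45,-.35,.5),(.3,-.45,.45),(.6,-.35,.42)]:
  for y1 in(-45,-110,-150,20,70):
    qa,ma=path(q_,[(np.array(p1),ydown(y1))])
    if ma<2: continue
    for p2 in[(.5,-.1,.40),(.45,.0,.33),(.60,0.,.42),(.45,-.05,.55)]:
      for y2 in(-60,-20,20,70):
        qb,mb=path(qa,[(np.array(p2),ydown(y2))])
        if mb<2: continue
        qc,mc=path(qb,[(pre,R)]);res.append((min(ma,mb,mc),p1,y1,p2,y2,np.round(qa),np.round(qb),np.round(qc)))
res.sort(key=lambda r:abs(r[-1][2]))
for r in res[:5]: print(r)
E
timeout 500 python3 search.py
```

```text
(np.float64(16.541633451354016), (0.6, -0.35, 0.42), -150, (0.45, -0.05, 0.55), -60, array([  45.,   27.,  -30.,   67.,   13.,   89., -133.]), array([ 51.,   1., -50.,  82.,   1.,  97., -59.]), array([ 48.,  18., -60., 115.,  12.,  49.,  55.]))
(np.float64(16.311306653477295), (0.42, -0.42, 0.33), -150, (0.45, -0.05, 0.55), -60, array([  65.,   18.,  -31.,   91.,   10.,   74., -118.]), array([ 54.,   2., -53.,  82.,   1.,  97., -59.]), array([ 50.,  19., -63., 115.,  14.,  49.,  53.]))
(np.float64(16.169482605182445), (0.45, -0.35, 0.5), -150, (0.45, -0.05, 0.55), -60, array([  61.,   14.,  -35.,   76.,    8.,   93., -123.]), array([ 54.,   2., -54.,  82.,   1.,  97., -59.]), array([ 50.,  19., -63., 115.,  14.,  49.,  53.]))
(np.float64(16.530638144319155), (0.6, -0.35, 0.42), -110, (0.45, -0.05, 0.55), -60, array([ 49.,  28., -37.,  67.,  17.,  90., -95.]), array([ 54.,   1., -53.,  82.,   1.,  97., -59.]), array([ 50.,  19., -63., 115.,  13.,  49.,  53.]))
(np.float64(15.597313030210984), (0.3, -0.45, 0.45), -150, (0.45, -0.05, 0.55), 20, array([  79.,   10.,  -33.,   85.,    5.,   86., -103.]), array([ 60.,   2., -60.,  82.,   2.,  97.,  20.]), array([ 50.,  19., -64., 115.,  14.,  49.,  52.]))
```

Emit:
servo_tool:
  series:
    - {"tx":0,"ty":0,"tz":-0.016,"wx":0,"wy":0,"wz":10,"jaw":1}
    - {"tx":0,"ty":0,"tz":-0.016,"wx":0,"wy":0,"wz":10,"jaw":1}
    - {"tx":0,"ty":0,"tz":-0.016,"wx":0,"wy":0,"wz":10,"jaw":1}
    - {"tx":0,"ty":0,"tz":-0.016,"wx":0,"wy":0,"wz":10,"jaw":1}
    - {"tx":0,"ty":0,"tz":-0.016,"wx":0,"wy":0,"wz":10,"jaw":1}
    - {"tx":0,"ty":0,"tz":-0.016,"wx":0,"wy":0,"wz":10,"jaw":1}
    - {"tx":0,"ty":0,"tz":-0.016,"wx":0,"wy":0,"wz":10,"jaw":1}
    - {"tx":0,"ty":0,"tz":-0.016,"wx":0,"wy":0,"wz":10,"jaw":1}

```text
t: 6.45
position: [0.4206, -0.4122, 0.4565]
orientation: [[0.821, -0.57, 0.01], [-0.571, -0.821, 0.004], [0.006, -0.009, -1.0]]
ft_force: [0.6, -0.6, 0.5]
gripper_width: 0.0875
grip_force: 0.0
```

Emit:
servo_tool:
  series:
    - {"tx":0,"ty":0,"tz":-0.016,"wx":0,"wy":0,"wz":10,"jaw":1}
    - {"tx":0,"ty":0,"tz":-0.016,"wx":0,"wy":0,"wz":10,"jaw":1}
    - {"tx":0,"ty":0,"tz":0,"wx":0,"wy":0,"wz":5,"jaw":1}
    - {"tx":0,"ty":0,"tz":0,"wx":0,"wy":0,"wz":0,"jaw":1}

```text
t: 6.95
position: [0.4204, -0.4125, 0.488]
orientation: [[0.509, -0.861, 0.01], [-0.861, -0.509, 0.003], [0.002, -0.01, -1.0]]
ft_force: [0.2, -0.3, 0.1]
gripper_width: 0.087
grip_force: 0.0
```

```bash
sed -i '/^res=/,$d' search.py; python3 - <<'E'
from search import *
q=get_obs()["q"];print(np.round(q,1),get_obs()["position"])
p2=np.array([.45,-.05,.55])
qb=track(q,p2,ydown(-60));qc=track(qb,pre,R);print(np.round(qb),np.round(qc))
rows(p2,ydown(-60),12)
E
```

```text
[  65.3   15.2  -33.1   74.8    7.8   91.9 -116. ] [ 0.42039253 -0.41246595  0.48801325]
[ 55.   2. -54.  82.   1.  97. -59.] [ 51.  19. -64. 115.  14.  49.  52.]
{"tx":-0.0247,"ty":-0.0175,"tz":-0.005,"wx":-0.03,"wy":-0.04,"wz":-7.45,"jaw":1},
{"tx":-0.0223,"ty":-0.0206,"tz":-0.005,"wx":-0.03,"wy":-0.04,"wz":-7.45,"jaw":1},
{"tx":-0.0194,"ty":-0.0233,"tz":-0.005,"wx":-0.03,"wy":-0.04,"wz":-7.45,"jaw":1},
{"tx":-0.0162,"ty":-0.0256,"tz":-0.005,"wx":-0.03,"wy":-0.04,"wz":-7.45,"jaw":1},
{"tx":-0.0128,"ty":-0.0275,"tz":-0.005,"wx":-0.03,"wy":-0.04,"wz":-7.45,"jaw":1},
{"tx":-0.0091,"ty":-0.0289,"tz":-0.005,"wx":-0.03,"wy":-0.04,"wz":-7.45,"jaw":1},
{"tx":-0.0053,"ty":-0.0299,"tz":-0.005,"wx":-0.03,"wy":-0.04,"wz":-7.45,"jaw":1},
{"tx":-0.0014,"ty":-0.0303,"tz":-0.0051,"wx":-0.03,"wy":-0.04,"wz":-7.45,"jaw":1},
{"tx":0.0026,"ty":-0.0302,"tz":-0.0051,"wx":-0.03,"wy":-0.04,"wz":-7.45,"jaw":1},
{"tx":0.0065,"ty":-0.0296,"tz":-0.0051,"wx":-0.03,"wy":-0.04,"wz":-7.45,"jaw":1},
{"tx":0.0103,"ty":-0.0285,"tz":-0.0051,"wx":-0.03,"wy":-0.04,"wz":-7.45,"jaw":1},
{"tx":0.0139,"ty":-0.027,"tz":-0.0051,"wx":-0.03,"wy":-0.04,"wz":-7.45,"jaw":1}
```

Emit:
servo_tool:
  series:
    - {"tx":-0.0247,"ty":-0.0175,"tz":-0.005,"wx":0,"wy":0,"wz":-7.45,"jaw":1}
    - {"tx":-0.0223,"ty":-0.0206,"tz":-0.005,"wx":0,"wy":0,"wz":-7.45,"jaw":1}
    - {"tx":-0.0194,"ty":-0.0233,"tz":-0.005,"wx":0,"wy":0,"wz":-7.45,"jaw":1}
    - {"tx":-0.0162,"ty":-0.0256,"tz":-0.005,"wx":0,"wy":0,"wz":-7.45,"jaw":1}
    - {"tx":-0.0128,"ty":-0.0275,"tz":-0.005,"wx":0,"wy":0,"wz":-7.45,"jaw":1}
    - {"tx":-0.009,"ty":-0.029,"tz":-0.005,"wx":0,"wy":0,"wz":-7.45,"jaw":1}
    - {"tx":-0.0053,"ty":-0.03,"tz":-0.005,"wx":0,"wy":0,"wz":-7.45,"jaw":1}
    - {"tx":-0.0014,"ty":-0.03,"tz":-0.005,"wx":0,"wy":0,"wz":-7.45,"jaw":1}

```text
t: 7.95
position: [0.4402, -0.1704, 0.5287]
orientation: [[1.0, 0.008, 0.009], [0.008, -1.0, 0.003], [0.009, -0.003, -1.0]]
ft_force: [0.4, -0.3, 0.4]
gripper_width: 0.0872
grip_force: 0.0
```

Emit:
servo_tool:
  series:
    - {"tx":0.0026,"ty":-0.03,"tz":-0.005,"wx":0,"wy":0,"wz":-7.45,"jaw":1}
    - {"tx":0.0065,"ty":-0.0296,"tz":-0.005,"wx":0,"wy":0,"wz":-7.45,"jaw":1}
    - {"tx":0.01,"ty":-0.0285,"tz":-0.005,"wx":0,"wy":0,"wz":-7.45,"jaw":1}
    - {"tx":0.014,"ty":-0.027,"tz":-0.005,"wx":0,"wy":0,"wz":-7.45,"jaw":1}
    - {"tx":0,"ty":0,"tz":0,"wx":0,"wy":0,"wz":0,"jaw":1}

```text
t: 8.57
position: [0.4502, -0.0481, 0.5498]
orientation: [[0.864, 0.504, 0.01], [0.504, -0.864, 0.003], [0.01, 0.003, -1.0]]
ft_force: [0.1, -0.9, 0.4]
gripper_width: 0.0874
grip_force: 0.0
```

```bash
python3 - <<'E'
from search import *
q=get_obs()["q"];print(np.round(q,1),get_obs()["position"])
p3=pre-.06*R[:,2]
qc=track(q,p3,R);print(np.round(qc),p3)
rows(p3,R,16)
E
```

```text
[ 55.2   1.1 -54.2  82.1   0.7  96.7 -58.6] [ 0.45018504 -0.04806997  0.54979988]
[ 53.  12. -62. 111.   4.  56.  62.] [0.48940811 0.01657049 0.27237802]
{"tx":0.004,"ty":-0.0023,"tz":0.0174,"wx":-0.51,"wy":0.55,"wz":-8.19,"jaw":1},
{"tx":0.0041,"ty":-0.0019,"tz":0.0174,"wx":-0.51,"wy":0.55,"wz":-8.19,"jaw":1},
{"tx":0.0042,"ty":-0.0014,"tz":0.0174,"wx":-0.51,"wy":0.55,"wz":-8.19,"jaw":1},
{"tx":0.0042,"ty":-0.001,"tz":0.0174,"wx":-0.51,"wy":0.55,"wz":-8.19,"jaw":1},
{"tx":0.0041,"ty":-0.0006,"tz":0.0175,"wx":-0.51,"wy":0.55,"wz":-8.19,"jaw":1},
{"tx":0.004,"ty":-0.0001,"tz":0.0175,"wx":-0.51,"wy":0.55,"wz":-8.19,"jaw":1},
{"tx":0.0038,"ty":0.0003,"tz":0.0176,"wx":-0.51,"wy":0.55,"wz":-8.19,"jaw":1},
{"tx":0.0036,"ty":0.0006,"tz":0.0176,"wx":-0.51,"wy":0.55,"wz":-8.19,"jaw":1},
{"tx":0.0033,"ty":0.001,"tz":0.0176,"wx":-0.51,"wy":0.55,"wz":-8.19,"jaw":1},
{"tx":0.003,"ty":0.0013,"tz":0.0177,"wx":-0.51,"wy":0.55,"wz":-8.19,"jaw":1},
{"tx":0.0026,"ty":0.0015,"tz":0.0177,"wx":-0.51,"wy":0.55,"wz":-8.19,"jaw":1},
{"tx":0.0022,"ty":0.0017,"tz":0.0178,"wx":-0.51,"wy":0.55,"wz":-8.19,"jaw":1},
{"tx":0.0018,"ty":0.0018,"tz":0.0178,"wx":-0.51,"wy":0.55,"wz":-8.19,"jaw":1},
{"tx":0.0014,"ty":0.0019,"tz":0.0178,"wx":-0.51,"wy":0.55,"wz":-8.19,"jaw":1},
{"tx":0.0009,"ty":0.0019,"tz":0.0178,"wx":-0.51,"wy":0.55,"wz":-8.19,"jaw":1},
{"tx":0.0005,"ty":0.0018,"tz":0.0179,"wx":-0.51,"wy":0.55,"wz":-8.19,"jaw":1}
```

Emit:
servo_tool:
  series:
    - {"tx":0.004,"ty":-0.0023,"tz":0.0174,"wx":-0.5,"wy":0.55,"wz":-8.2,"jaw":1}
    - {"tx":0.004,"ty":-0.0019,"tz":0.0174,"wx":-0.5,"wy":0.55,"wz":-8.2,"jaw":1}
    - {"tx":0.0042,"ty":-0.0014,"tz":0.0174,"wx":-0.5,"wy":0.55,"wz":-8.2,"jaw":1}
    - {"tx":0.0042,"ty":-0.001,"tz":0.0174,"wx":-0.5,"wy":0.55,"wz":-8.2,"jaw":1}
    - {"tx":0.004,"ty":-0.0006,"tz":0.0175,"wx":-0.5,"wy":0.55,"wz":-8.2,"jaw":1}
    - {"tx":0.004,"ty":0,"tz":0.0175,"wx":-0.5,"wy":0.55,"wz":-8.2,"jaw":1}
    - {"tx":0.0038,"ty":0.0003,"tz":0.0176,"wx":-0.5,"wy":0.55,"wz":-8.2,"jaw":1}
    - {"tx":0.0036,"ty":0.0006,"tz":0.0176,"wx":-0.5,"wy":0.55,"wz":-8.2,"jaw":1}

```text
t: 9.57
position: [0.4697, -0.0205, 0.4095]
orientation: [[-0.1, 0.99, 0.101], [0.995, 0.097, 0.037], [0.027, 0.104, -0.994]]
ft_force: [-0.1, -0.2, 0.5]
gripper_width: 0.0873
grip_force: 0.0
```

Emit:
servo_tool:
  series:
    - {"tx":0.0033,"ty":0.001,"tz":0.0176,"wx":-0.5,"wy":0.55,"wz":-8.2,"jaw":1}
    - {"tx":0.003,"ty":0.0013,"tz":0.0177,"wx":-0.5,"wy":0.55,"wz":-8.2,"jaw":1}
    - {"tx":0.0026,"ty":0.0015,"tz":0.0177,"wx":-0.5,"wy":0.55,"wz":-8.2,"jaw":1}
    - {"tx":0.0022,"ty":0.0017,"tz":0.0178,"wx":-0.5,"wy":0.55,"wz":-8.2,"jaw":1}
    - {"tx":0.0018,"ty":0.0018,"tz":0.0178,"wx":-0.5,"wy":0.55,"wz":-8.2,"jaw":1}
    - {"tx":0.0014,"ty":0.0019,"tz":0.0178,"wx":-0.5,"wy":0.55,"wz":-8.2,"jaw":1}
    - {"tx":0.0009,"ty":0.0019,"tz":0.0178,"wx":-0.5,"wy":0.55,"wz":-8.2,"jaw":1}
    - {"tx":0.0005,"ty":0.0018,"tz":0.0179,"wx":-0.5,"wy":0.55,"wz":-8.2,"jaw":1}

```text
t: 10.58
position: [0.489, 0.0118, 0.2708]
orientation: [[-0.946, 0.307, 0.106], [0.32, 0.938, 0.135], [-0.058, 0.162, -0.985]]
ft_force: [0.9, 0.1, 0.8]
gripper_width: 0.0869
grip_force: 0.0
```

Emit:
servo_tool:
  series:
    - {"tx":0,"ty":0,"tz":0,"wx":0,"wy":0,"wz":0,"jaw":1}
    - {"tx":0,"ty":0,"tz":0,"wx":0,"wy":0,"wz":0,"jaw":1}

```text
t: 10.82
position: [0.4895, 0.0124, 0.2723]
orientation: [[-0.944, 0.312, 0.108], [0.325, 0.936, 0.135], [-0.059, 0.162, -0.985]]
ft_force: [0.4, 0.3, 0.0]
gripper_width: 0.087
grip_force: 0.0
```

```bash
python3 - <<'E'
from m import *
c=read_camera("wrist");np.savez("pics/w2.npz",**c);cv2.imwrite("pics/w2.png",c["frame"][:,:,::-1]);meas(c)
from search import *
o=get_obs();print(np.round(o["q"],1));rows(c:=globals()["P"]([-.0003,.0356,.06])-0*R[:,2],R,5)
E
```

```text
O 73 [322.8 206.5] elong 5.3 [0.0185 0.0311] [0.0215 0.0296] [0.0252 0.0279] ang@ring -16.0
O 102 [352.7 220.7] elong 1.1 [0.0422 0.0547] [0.0435 0.0517] [0.0452 0.0479] ang@ring -96.0
B 37 [321.5 185.6] elong 9.5 [-0.0024  0.037 ] [0.0021 0.0352] [0.0076 0.033 ] ang@knob -19.0
B 105 [316.3 233.3] elong 1.1 [0.0419 0.0158] [0.0433 0.0154] [0.045 0.015] ang@knob -78.0
[ 53.1  12.  -61.5 111.2   4.4  55.9  61.8]
{"tx":0.0033,"ty":0.0007,"tz":0.0296,"wx":-0.01,"wy":-0.02,"wz":-0.08,"jaw":1},
{"tx":0.0033,"ty":0.0007,"tz":0.0296,"wx":-0.01,"wy":-0.02,"wz":-0.08,"jaw":1},
{"tx":0.0033,"ty":0.0007,"tz":0.0296,"wx":-0.01,"wy":-0.02,"wz":-0.08,"jaw":1},
{"tx":0.0033,"ty":0.0007,"tz":0.0296,"wx":-0.01,"wy":-0.02,"wz":-0.08,"jaw":1},
{"tx":0.0033,"ty":0.0007,"tz":0.0296,"wx":-0.01,"wy":-0.02,"wz":-0.08,"jaw":1}
```

View pics/w2.png

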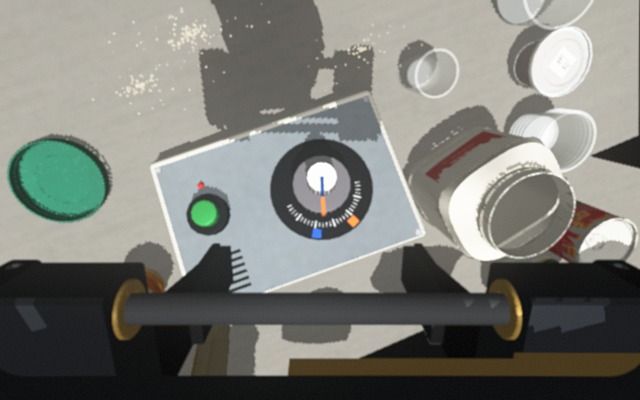

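```bash
python3 - <<'E'
from sim import *
c=np.load("pics/w2.npz");ez=np.array([0,0,1.])
for u,v in((412,190),(425,165),(430,220),(452,245),(480,130),(527,133)): print((u,v),*[np.round(plane(c,(u,v),ez,ez*z)[:2],3) for z in(.0,.075,.14)])
q=get_obs()["q"]
for a in(71,60,50):
    d=25;cc=P([-.0003,.0356,.024]);k=P([-.0003,.0356,.049]);q1=q
    for n,p,R in[("rot",P([-.0003,.0356,.12]),toolT(a,d)),("g",cc,toolT(a,d)),("turn",cc,toolT(a+39.7,d)),("up",P([-.0003,.0356,.10]),toolT(a+39.7,d)),("k",k,toolT(a+46,d)),("kt",k,toolT(a,d))]:
        q1=track(q1,p,R);e=[p-.056*R[:,2]+s*.095*R[:,1] for s in(1,-1)]
        print(a,n,np.round(q1).tolist(),"%.1f"%min((q1-lo).min(),(hi-q1).min()),np.round(e,3).tolist())
E
```

```text
(412, 190) [0.595 0.159] [0.559 0.133] [0.528 0.111]
(425, 165) [0.568 0.183] [0.537 0.153] [0.51  0.127]
(430, 220) [0.648 0.174] [0.602 0.146] [0.563 0.121]
(452, 245) [0.7   0.197] [0.645 0.165] [0.597 0.137]
(480, 130) [0.55  0.263] [0.522 0.218] [0.498 0.18 ]
(527, 133) [0.577 0.326] [0.544 0.27 ] [0.516 0.222]
71 rot [45.0, 16.0, -59.0, 121.0, 11.0, 43.0, 53.0] 18.9 [[0.484, 0.124, 0.249], [0.426, -0.055, 0.218]]
71 g [33.0, 27.0, -48.0, 120.0, 24.0, 35.0, 43.0] 20.0 [[0.532, 0.122, 0.166], [0.474, -0.056, 0.135]]
71 turn [21.0, 28.0, -46.0, 119.0, 43.0, 47.0, 55.0] 21.0 [[0.476, 0.139, 0.133], [0.53, -0.04, 0.167]]
71 up [28.0, 19.0, -52.0, 120.0, 33.0, 50.0, 62.0] 19.8 [[0.438, 0.14, 0.199], [0.492, -0.039, 0.233]]
71 k [22.0, 25.0, -48.0, 120.0, 43.0, 49.0, 59.0] 20.1 [[0.455, 0.138, 0.15], [0.525, -0.033, 0.193]]
71 kt [35.0, 24.0, -50.0, 121.0, 20.0, 37.0, 46.0] 19.4 [[0.52, 0.123, 0.187], [0.462, -0.056, 0.156]]
60 rot [49.0, 16.0, -59.0, 123.0, 4.0, 39.0, 51.0] 17.6 [[0.497, 0.112, 0.256], [0.41, -0.051, 0.209]]
60 g [36.0, 27.0, -47.0, 122.0, 17.0, 31.0, 42.0] 18.5 [[0.
[... 379 characters left out ...]
 122.0, 13.0, 32.0, 44.0] 18.1 [[0.532, 0.111, 0.195], [0.446, -0.052, 0.147]]
50 rot [52.0, 15.0, -59.0, 124.0, -2.0, 36.0, 50.0] 16.0 [[0.506, 0.099, 0.262], [0.397, -0.044, 0.201]]
50 g [38.0, 27.0, -47.0, 123.0, 10.0, 26.0, 41.0] 14.3 [[0.554, 0.097, 0.179], [0.445, -0.046, 0.118]]
50 turn [25.0, 26.0, -43.0, 119.0, 30.0, 40.0, 51.0] 21.0 [[0.507, 0.136, 0.151], [0.502, -0.054, 0.151]]
50 up [32.0, 17.0, -49.0, 120.0, 21.0, 45.0, 58.0] 19.9 [[0.469, 0.137, 0.217], [0.464, -0.053, 0.216]]
50 k [25.0, 23.0, -45.0, 120.0, 31.0, 43.0, 55.0] 20.6 [[0.486, 0.138, 0.168], [0.498, -0.051, 0.177]]
50 kt [40.0, 24.0, -49.0, 124.0, 6.0, 28.0, 44.0] 16.4 [[0.541, 0.098, 0.2], [0.432, -0.045, 0.139]]
```

The view agrees with the first: marks identical, ring at about -15.4°, knob at about -18.5°. The tub stands left of the timer, clear of the planned gripper sweep. I'll descend.

Emit:
servo_tool:
  series:
    - {"tx":0.0033,"ty":0.0007,"tz":0.0296,"wx":0,"wy":0,"wz":0,"jaw":1}
    - {"tx":0.0033,"ty":0.0007,"tz":0.0296,"wx":0,"wy":0,"wz":0,"jaw":1}
    - {"tx":0.0033,"ty":0.0007,"tz":0.0296,"wx":0,"wy":0,"wz":0,"jaw":1}
    - {"tx":0.0033,"ty":0.0007,"tz":0.0296,"wx":0,"wy":0,"wz":0,"jaw":1}
    - {"tx":0.0033,"ty":0.0007,"tz":0.0296,"wx":0,"wy":0,"wz":0,"jaw":1}
    - {"tx":0,"ty":0,"tz":0,"wx":0,"wy":0,"wz":0,"jaw":1}
    - {"tx":0,"ty":0,"tz":0,"wx":0,"wy":0,"wz":0,"jaw":1}

```text
t: 11.75
position: [0.4918, 0.0415, 0.1271]
orientation: [[-0.944, 0.31, 0.11], [0.323, 0.937, 0.135], [-0.061, 0.163, -0.985]]
ft_force: [0.1, -0.0, 0.3]
gripper_width: 0.0871
grip_force: 0.0
```

```bash
python3 - <<'E'
from sim import *
o=get_obs();R=toolT(71,25);g=P([-.0003,.0356,.0285]);print(np.round(o["q"]),Rp.T@(o["position"]-q0));rows(g+.005*R[:,2],R,3)
E
```

```text
[ 38.  24. -52. 121.  20.  38.  46.] [0.00052124 0.03582906 0.06044981]
{"tx":-0.0043,"ty":-0.0001,"tz":0.0114,"wx":-0,"wy":-0.02,"wz":-0.1,"jaw":1},
{"tx":-0.0043,"ty":-0.0001,"tz":0.0114,"wx":-0,"wy":-0.02,"wz":-0.1,"jaw":1},
{"tx":-0.0043,"ty":-0.0002,"tz":0.0114,"wx":-0,"wy":-0.02,"wz":-0.1,"jaw":1}
```

Emit:
servo_tool:
  series:
    - {"tx":-0.0043,"ty":0,"tz":0.0114,"wx":0,"wy":0,"wz":0,"jaw":1}
    - {"tx":-0.0043,"ty":0,"tz":0.0114,"wx":0,"wy":0,"wz":0,"jaw":1}
    - {"tx":-0.0043,"ty":0,"tz":0.0114,"wx":0,"wy":0,"wz":0,"jaw":1}
    - {"tx":0,"ty":0,"tz":0,"wx":0,"wy":0,"wz":0,"jaw":1}
    - {"tx":0,"ty":0,"tz":0,"wx":0,"wy":0,"wz":0,"jaw":0}
    - {"tx":0,"ty":0,"tz":0,"wx":0,"wy":0,"wz":0,"jaw":0}
    - {"tx":0,"ty":0,"tz":0,"wx":0,"wy":0,"wz":0,"jaw":0}
    - {"tx":0,"ty":0,"tz":0,"wx":0,"wy":0,"wz":0,"jaw":0}

```text
t: 12.75
position: [0.5067, 0.0421, 0.093]
orientation: [[-0.945, 0.31, 0.108], [0.323, 0.937, 0.136], [-0.059, 0.163, -0.985]]
ft_force: [0.4, 8.1, 1.2]
gripper_width: 0.0551
grip_force: 5.0
```

```bash
python3 - <<'E'
from sim import *
o=get_obs();p=o["position"];R=o["orientation"];a=P([-.0003,.0356,0]);n=Rp[:,2]
print(np.round(o["q"]),Rp.T@(p-q0),o["ft_force"],o["ft_torque"],o["gripper_width"],o["grip_force"])
# rotate whole pose about dial axis in 8 steps of 4.96
pc,Rc=p,R
for i in range(8):
    M=Ro.from_rotvec(n*np.radians(39.7/8)).as_matrix();pn=a+M@(pc-a);Rn=M@Rc
    print(np.round(Rc.T@(pn-pc),5),np.round(Ro.from_matrix(Rc.T@Rn).as_rotvec(degrees=True),3));pc,Rc=pn,Rn
E
```

```text
[ 33.  28. -48. 121.  24.  35.  42.] [-0.00361614  0.03683318  0.02348827] [0.42317364 8.07702016 1.24316809] [ 1.94608124 -0.38851639  0.30776735] 0.05512441695585888 4.9643804132938385
[-1.0e-05 -3.1e-04 -0.0e+00] [ 2.109 -0.011 -4.492]
[-1.0e-05 -3.1e-04 -0.0e+00] [ 2.109 -0.011 -4.492]
[-1.0e-05 -3.1e-04 -0.0e+00] [ 2.109 -0.011 -4.492]
[-1.0e-05 -3.1e-04 -0.0e+00] [ 2.109 -0.011 -4.492]
[-1.0e-05 -3.1e-04 -0.0e+00] [ 2.109 -0.011 -4.492]
[-1.0e-05 -3.1e-04 -0.0e+00] [ 2.109 -0.011 -4.492]
[-1.0e-05 -3.1e-04 -0.0e+00] [ 2.109 -0.011 -4.492]
[-1.0e-05 -3.1e-04 -0.0e+00] [ 2.109 -0.011 -4.492]
```

Emit:
servo_tool:
  series:
    - {"tx":0,"ty":0.001,"tz":0,"wx":0,"wy":0,"wz":0,"jaw":0}
    - {"tx":0,"ty":0,"tz":0,"wx":0,"wy":0,"wz":0,"jaw":0}
    - {"tx":0,"ty":0,"tz":0,"wx":0,"wy":0,"wz":0,"jaw":0}

```text
t: 13.12
position: [0.5068, 0.0425, 0.093]
orientation: [[-0.945, 0.31, 0.107], [0.323, 0.937, 0.134], [-0.059, 0.161, -0.985]]
ft_force: [-2.2, -2.5, 3.3]
gripper_width: 0.0547
grip_force: 30.0
```

Emit:
servo_tool:
  series:
    - {"tx":0,"ty":-0.0003,"tz":0,"wx":2.11,"wy":0,"wz":-4.5,"jaw":0}
    - {"tx":0,"ty":-0.0003,"tz":0,"wx":2.11,"wy":0,"wz":-4.5,"jaw":0}
    - {"tx":0,"ty":-0.0003,"tz":0,"wx":2.11,"wy":0,"wz":-4.5,"jaw":0}
    - {"tx":0,"ty":-0.0003,"tz":0,"wx":2.11,"wy":0,"wz":-4.5,"jaw":0}

```text
t: 13.62
position: [0.5066, 0.0413, 0.093]
orientation: [[-0.996, 0.015, 0.083], [0.014, 1.0, -0.011], [-0.083, -0.01, -0.997]]
ft_force: [-2.8, -2.2, 3.3]
gripper_width: 0.0537
grip_force: 30.0
```

```bash
python3 - <<'E'
from m import *
c=read_camera("wrist");np.savez("pics/w3.npz",**c);cv2.imwrite("pics/w3.png",c["frame"][:,:,::-1]);meas(c)
o=get_obs();print(o["ft_force"],o["ft_torque"],o["grip_force"],o["gripper_width"],Rp.T@(o["position"]-q0))
E
```

```text
O 6 [324.5 348.5] elong 2.4 [0.0339 0.0403] [0.0277 0.0398] [0.0201 0.0392] ang@ring 20.0
B 31 [316.6 326.5] elong 2.0 [0.023  0.0361] [0.0182 0.0361] [0.0124 0.0362] ang@knob -87.0
[-2.04255242 -4.59321021  3.74362124] [-1.02336355  0.06954707  0.02606171] 30.000742971897125 0.05385745724357135 [-0.00374256  0.03599715  0.02348924]
```

Emit:
servo_tool:
  series:
    - {"tx":0,"ty":-0.0003,"tz":0,"wx":2.11,"wy":0,"wz":-4.5,"jaw":0}
    - {"tx":0,"ty":-0.0003,"tz":0,"wx":2.11,"wy":0,"wz":-4.5,"jaw":0}
    - {"tx":0,"ty":-0.0003,"tz":0,"wx":2.11,"wy":0,"wz":-4.5,"jaw":0}
    - {"tx":0,"ty":-0.0003,"tz":0,"wx":2.11,"wy":0,"wz":-4.5,"jaw":0}
    - {"tx":0,"ty":0,"tz":0,"wx":0,"wy":0,"wz":0,"jaw":0}
    - {"tx":0,"ty":0,"tz":0,"wx":0,"wy":0,"wz":0,"jaw":0}

```text
t: 14.42
position: [0.5068, 0.04, 0.0931]
orientation: [[-0.955, -0.278, 0.102], [-0.291, 0.944, -0.154], [-0.054, -0.177, -0.983]]
ft_force: [-2.0, -4.1, 4.3]
gripper_width: 0.0543
grip_force: 30.0
```

```bash
python3 - <<'E'
from m import *
for n in("wrist","scene","side"):
    c=read_camera(n);np.savez(f"pics/{n}4.npz",**c);print(n);meas(c)
o=get_obs();print(o["ft_force"],o["ft_torque"],o["grip_force"],o["gripper_width"],Rp.T@(o["position"]-q0),np.degrees(np.arctan2(*(Rp.T@o["orientation"][:,1])[[1,0]])))
E
```

```text
wrist
O 99 [319.6 335.8] elong 1.8 [0.0253 0.047 ] [0.0203 0.045 ] [0.0142 0.0426] ang@ring 18.0
O 7 [317.  349.1] elong 2.4 [0.032 0.048] [0.0261 0.0459] [0.019  0.0433] ang@ring 27.0
B 32 [316.5 326.6] elong 2.0 [0.0216 0.0439] [0.0171 0.0423] [0.0116 0.0404] ang@knob -64.0
scene
O 15 [320.5 203.5] elong 2.7 [0.0057 0.0292] [0.0329 0.0541] [0.0662 0.0846] ang@ring 43.0
O 13 [313.6 210.2] elong 1.8 [0.0412 0.0539] [0.0671 0.078 ] [0.0989 0.1074] ang@ring 99.0
B 11 [307.6 199.3] elong 1.3 [0.0405 0.0147] [0.0664 0.0401] [0.0982 0.0713] ang@knob 49.0
side
O 7 [339.4 179.3] elong 2.5 [ 0.0061 -0.1305] [ 0.004  -0.1021] [ 0.0015 -0.0673] ang@ring 103.0
[-1.26047905 -3.46818104  4.16898869] [-0.73710943  0.10079428 -0.06009495] 30.00099867582321 0.05414678469029193 [-0.00353896  0.03474134  0.02347087] 110.46029299191872
```

Emit:
servo_tool:
  series:
    - {"tx":0,"ty":0,"tz":0,"wx":0,"wy":0,"wz":0,"jaw":1}
    - {"tx":0,"ty":0,"tz":0,"wx":0,"wy":0,"wz":0,"jaw":1}
    - {"tx":0,"ty":0,"tz":0,"wx":0,"wy":0,"wz":0,"jaw":1}
    - {"tx":0,"ty":0,"tz":0,"wx":0,"wy":0,"wz":0,"jaw":1}
    - {"tx":0.012,"ty":0,"tz":-0.03,"wx":0,"wy":0,"wz":0,"jaw":1}
    - {"tx":0.012,"ty":0,"tz":-0.03,"wx":0,"wy":0,"wz":0,"jaw":1}
    - {"tx":0.012,"ty":0,"tz":-0.03,"wx":0,"wy":0,"wz":0,"jaw":1}
    - {"tx":0.012,"ty":0,"tz":-0.03,"wx":0,"wy":0,"wz":0,"jaw":1}

```text
t: 15.58
position: [0.448, 0.0453, 0.209]
orientation: [[-0.954, -0.28, 0.103], [-0.294, 0.944, -0.153], [-0.054, -0.176, -0.983]]
ft_force: [0.1, -0.1, -0.1]
gripper_width: 0.087
grip_force: 0.0
```

Emit:
servo_tool:
  series:
    - {"tx":0,"ty":0,"tz":0,"wx":0,"wy":0,"wz":0,"jaw":1}
    - {"tx":0,"ty":0,"tz":0,"wx":0,"wy":0,"wz":0,"jaw":1}

```text
t: 15.82
position: [0.4486, 0.0446, 0.2078]
orientation: [[-0.955, -0.279, 0.102], [-0.293, 0.944, -0.154], [-0.054, -0.177, -0.983]]
ft_force: [0.6, -0.5, 0.9]
gripper_width: 0.0872
grip_force: 0.0
```

```bash
python3 - <<'E'
from m import *
c=read_camera("wrist");np.savez("pics/w5.npz",**c);meas(c)
from sim import *
o=get_obs();print(o["q"].round(),o["ft_force"].round(1),o["gripper_width"],Rp.T@(o["position"]-q0))
R=toolT(113,25);g=P([-.0003,.0356,.053]);rows(g+.005*R[:,2]+.03*Rp[:,2],R,3)
E
```

```text
O 39 [317.9 287.8] elong 2.9 [0.0206 0.0451] [0.0186 0.0443] [0.016  0.0433] ang@ring 28.0
B 49 [316.  272.1] elong 6.0 [0.0084 0.0388] [0.0072 0.0385] [0.0058 0.0381] ang@knob 20.0
[ 33.  12. -56. 120.  26.  54.  69.] [ 0.5 -0.4  0.6] 0.08691587752228329 [0.00307981 0.03781951 0.15170605]
{"tx":-0.0086,"ty":-0.0003,"tz":0.0229,"wx":0.34,"wy":-0.11,"wz":-0.76,"jaw":1},
{"tx":-0.0086,"ty":-0.0003,"tz":0.0229,"wx":0.34,"wy":-0.11,"wz":-0.76,"jaw":1},
{"tx":-0.0085,"ty":-0.0003,"tz":0.023,"wx":0.34,"wy":-0.11,"wz":-0.76,"jaw":1}
```

Emit:
servo_tool:
  series:
    - {"tx":-0.0086,"ty":-0.0003,"tz":0.023,"wx":0.34,"wy":-0.1,"wz":-0.75,"jaw":1}
    - {"tx":-0.0086,"ty":-0.0003,"tz":0.023,"wx":0.34,"wy":-0.1,"wz":-0.75,"jaw":1}
    - {"tx":-0.0086,"ty":-0.0003,"tz":0.023,"wx":0.34,"wy":-0.1,"wz":-0.75,"jaw":1}
    - {"tx":0,"ty":0,"tz":0,"wx":0,"wy":0,"wz":0,"jaw":0.7}
    - {"tx":0,"ty":0,"tz":0,"wx":0,"wy":0,"wz":0,"jaw":0.7}

```text
t: 16.5
position: [0.4805, 0.0415, 0.142]
orientation: [[-0.942, -0.316, 0.112], [-0.331, 0.929, -0.168], [-0.051, -0.195, -0.979]]
ft_force: [1.4, -0.6, 0.2]
gripper_width: 0.0742
grip_force: 0.0
```

```bash
python3 - <<'E'
from sim import *
o=get_obs();print(o["q"].round(),o["gripper_width"],Rp.T@(o["position"]-q0))
R=toolT(113,25);g=P([.001,.0356,.053]);rows(g+.005*R[:,2],R,2)
c=read_camera("scene");from m import meas;meas(c);meas(read_camera("side"))
E
```

```text
[ 26.  21. -51. 120.  38.  50.  60.] 0.07417397179213214 [-0.00181468  0.03555478  0.07895378]
{"tx":-0.0067,"ty":-0.0005,"tz":0.0137,"wx":0.01,"wy":0,"wz":0.01,"jaw":1},
{"tx":-0.0067,"ty":-0.0005,"tz":0.0137,"wx":0.01,"wy":0,"wz":0.01,"jaw":1}
O 13 [320.5 203.8] elong 2.8 [0.0066 0.0304] [0.0337 0.0552] [0.067  0.0857] ang@ring 41.0
O 13 [313.6 210.2] elong 1.8 [0.0412 0.0539] [0.0671 0.078 ] [0.0989 0.1074] ang@ring 99.0
B 11 [307.6 199.3] elong 1.3 [0.0405 0.0147] [0.0664 0.0401] [0.0982 0.0713] ang@knob 49.0
O 22 [293.  206.4] elong 1.2 [0.0435 0.0547] [0.0405 0.0781] [0.0367 0.1067] ang@ring 144.0
O 8 [308.  204.5] elong 2.8 [0.0204 0.0174] [0.018  0.0418] [0.015  0.0717] ang@ring 39.0
B 19 [301.1 198.6] elong 1.3 [0.0428 0.0168] [0.0398 0.0412] [0.036  0.0711] ang@knob 64.0
```

Emit:
servo_tool:
  series:
    - {"tx":-0.0067,"ty":-0.0005,"tz":0.0137,"wx":0,"wy":0,"wz":0,"jaw":0.7}
    - {"tx":-0.0067,"ty":-0.0005,"tz":0.0137,"wx":0,"wy":0,"wz":0,"jaw":0.7}
    - {"tx":0,"ty":0,"tz":0,"wx":0,"wy":0,"wz":0,"jaw":0.5}
    - {"tx":0,"ty":0,"tz":0,"wx":0,"wy":0,"wz":0,"jaw":0.4}
    - {"tx":0,"ty":0,"tz":0,"wx":0,"wy":0,"wz":0,"jaw":0.36}
    - {"tx":0,"ty":0,"tz":0,"wx":0,"wy":0,"wz":0,"jaw":0.36}

```text
t: 17.35
position: [0.4968, 0.04, 0.1165]
orientation: [[-0.942, -0.315, 0.113], [-0.331, 0.929, -0.169], [-0.052, -0.196, -0.979]]
ft_force: [-0.1, 0.0, 0.1]
gripper_width: 0.0336
grip_force: 0.0
```

Emit:
servo_tool:
  series:
    - {"tx":0,"ty":0,"tz":0,"wx":0,"wy":0,"wz":0,"jaw":0.1}
    - {"tx":0,"ty":0,"tz":0,"wx":0,"wy":0,"wz":0,"jaw":0.1}
    - {"tx":0,"ty":0,"tz":0,"wx":0,"wy":0,"wz":0,"jaw":0.1}

```text
t: 17.73
position: [0.4965, 0.041, 0.1162]
orientation: [[-0.942, -0.316, 0.113], [-0.331, 0.929, -0.167], [-0.052, -0.195, -0.979]]
ft_force: [-3.0, 4.4, 1.0]
gripper_width: 0.0249
grip_force: 30.0
```

```bash
python3 - <<'E'
from m import *
o=get_obs();p=o["position"];R=o["orientation"];a=P([-.0003,.0356,0]);n=Rp[:,2]
print(np.round(o["q"]),Rp.T@(p-q0),Rp.T@(p-.005*R[:,2]-q0),o["ft_force"],o["ft_torque"],o["gripper_width"],o["grip_force"])
M=Ro.from_rotvec(n*np.radians(-46/9)).as_matrix();pn=a+M@(p-a)
print(np.round(R.T@(pn-p),5),np.round(Ro.from_matrix(R.T@M@R).as_rotvec(degrees=True),3))
meas(read_camera("wrist"))
E
```

```text
[ 23.  25. -49. 120.  42.  49.  57.] [-0.00082843  0.03539231  0.04866138] [0.00111285 0.03621354 0.05319537] [-2.9772694   4.42666911  1.03574919] [1.00109206 0.44222918 0.01032053] 0.0248731359523257 30.00031050039979
[-0.e+00  5.e-05 -0.e+00] [-2.155e+00 -4.000e-03  4.635e+00]
O 54 [385.6 294.4] elong 4.4 [-0.0046  0.0785] [-0.0054  0.0731] [-0.0063  0.0664] ang@ring 25.0
O 29 [247.3 294.6] elong 4.5 [0.0278 0.0025] [0.0234 0.0058] [0.0179 0.0097] ang@ring 24.0
O 12 [318.5 324.5] elong 3.4 [0.027  0.0484] [0.0227 0.0464] [0.0173 0.044 ] ang@ring 113.0
O 14 [316.6 331.1] elong 2.4 [0.0309 0.0488] [0.0261 0.0468] [0.0202 0.0443] ang@ring -91.0
O 46 [318.  346.2] elong 6.1 [0.0384 0.0529] [0.0327 0.0504] [0.0258 0.0473] ang@ring -68.0
B 64 [316.9 286.1] elong 2.5 [0.007  0.0389] [0.0049 0.038 ] [0.0024 0.0369] ang@knob 25.0
```

Emit:
servo_tool:
  series:
    - {"tx":0,"ty":0,"tz":0,"wx":-2.155,"wy":0,"wz":4.635,"jaw":0.1}
    - {"tx":0,"ty":0,"tz":0,"wx":-2.155,"wy":0,"wz":4.635,"jaw":0.1}
    - {"tx":0,"ty":0,"tz":0,"wx":-2.155,"wy":0,"wz":4.635,"jaw":0.1}
    - {"tx":0,"ty":0,"tz":0,"wx":-2.155,"wy":0,"wz":4.635,"jaw":0.1}
    - {"tx":0,"ty":0,"tz":0,"wx":-2.155,"wy":0,"wz":4.635,"jaw":0.1}
    - {"tx":0,"ty":0,"tz":0,"wx":-2.155,"wy":0,"wz":4.635,"jaw":0.1}
    - {"tx":0,"ty":0,"tz":0,"wx":-2.155,"wy":0,"wz":4.635,"jaw":0.1}
    - {"tx":0,"ty":0,"tz":0,"wx":-2.155,"wy":0,"wz":4.635,"jaw":0.1}

```text
t: 18.77
position: [0.4965, 0.0414, 0.1162]
orientation: [[-0.951, 0.291, 0.109], [0.304, 0.944, 0.129], [-0.065, 0.156, -0.986]]
ft_force: [-1.1, 5.7, -2.9]
gripper_width: 0.0247
grip_force: 30.0
```

Emit:
servo_tool:
  series:
    - {"tx":0,"ty":0,"tz":0,"wx":-2.155,"wy":0,"wz":4.635,"jaw":0.1}
    - {"tx":0,"ty":0,"tz":0,"wx":0,"wy":0,"wz":0,"jaw":0.1}
    - {"tx":0,"ty":0,"tz":0,"wx":0,"wy":0,"wz":0,"jaw":0.1}
    - {"tx":0,"ty":0,"tz":0,"wx":0,"wy":0,"wz":0,"jaw":0.45}
    - {"tx":0,"ty":0,"tz":0,"wx":0,"wy":0,"wz":0,"jaw":0.7}
    - {"tx":0,"ty":0,"tz":0,"wx":0,"wy":0,"wz":0,"jaw":0.8}

```text
t: 19.52
position: [0.4969, 0.0391, 0.1161]
orientation: [[-0.924, 0.362, 0.121], [0.379, 0.912, 0.16], [-0.053, 0.194, -0.98]]
ft_force: [-0.4, 0.0, -0.7]
gripper_width: 0.047
grip_force: 0.0
```

```bash
python3 - <<'E'
from sim import *
o=get_obs();print(np.round(o["q"]),o["ft_force"].round(1),o["gripper_width"],Rp.T@(o["position"]-q0),np.degrees(np.arctan2(*(Rp.T@o["orientation"][:,1])[[1,0]])))
v=P([-.015,.03,.18]);q=track(o["q"],P([-.001,.0356,.10]),o["orientation"]);q=track(q,P([.01,.0,.20]),toolT(71,25));print(q.round())
rows(P([-.001,.0356,.10]),o["orientation"],2);print()
rows(P([.01,.0,.20]),toolT(71,25),4,P([-.001,.0356,.10]),o["orientation"])
E
```

```text
[ 37.  25. -50. 121.  19.  35.  44.] [-0.4  0.  -0.7] 0.04695849053235832 [-0.00046988  0.03357878  0.04832385] 66.98948379980484
[ 63.   5. -65. 119.  -4.  52.  72.]
{"tx":0.0115,"ty":0.0008,"tz":-0.0232,"wx":0,"wy":-0,"wz":0,"jaw":1},
{"tx":0.0115,"ty":0.0008,"tz":-0.0232,"wx":0,"wy":0,"wz":0,"jaw":1}

{"tx":0.0051,"ty":-0.0072,"tz":-0.0252,"wx":0.4,"wy":0.02,"wz":-0.92,"jaw":1},
{"tx":0.0052,"ty":-0.0073,"tz":-0.0251,"wx":0.4,"wy":0.02,"wz":-0.92,"jaw":1},
{"tx":0.0053,"ty":-0.0073,"tz":-0.0251,"wx":0.4,"wy":0.02,"wz":-0.92,"jaw":1},
{"tx":0.0055,"ty":-0.0074,"tz":-0.025,"wx":0.4,"wy":0.02,"wz":-0.92,"jaw":1}
```

Emit:
servo_tool:
  series:
    - {"tx":0.0115,"ty":0.0008,"tz":-0.0232,"wx":0,"wy":0,"wz":0,"jaw":0.8}
    - {"tx":0.0115,"ty":0.0008,"tz":-0.0232,"wx":0,"wy":0,"wz":0,"jaw":0.8}
    - {"tx":0.005,"ty":-0.0073,"tz":-0.025,"wx":0.4,"wy":0,"wz":-0.9,"jaw":1}
    - {"tx":0.005,"ty":-0.0073,"tz":-0.025,"wx":0.4,"wy":0,"wz":-0.9,"jaw":1}
    - {"tx":0.005,"ty":-0.0073,"tz":-0.025,"wx":0.4,"wy":0,"wz":-0.9,"jaw":1}
    - {"tx":0.005,"ty":-0.0073,"tz":-0.025,"wx":0.4,"wy":0,"wz":-0.9,"jaw":1}
    - {"tx":0,"ty":0,"tz":0,"wx":0,"wy":0,"wz":0,"jaw":1}
    - {"tx":0,"ty":0,"tz":0,"wx":0,"wy":0,"wz":0,"jaw":1}

```text
t: 20.52
position: [0.4299, 0.0074, 0.2519]
orientation: [[-0.945, 0.307, 0.112], [0.32, 0.938, 0.135], [-0.063, 0.163, -0.985]]
ft_force: [0.5, 0.1, -0.9]
gripper_width: 0.0868
grip_force: 0.0
```

```bash
python3 - <<'E'
from m import *
c=read_camera("wrist");np.savez("pics/w6.npz",**c);meas(c)
f=c["frame"];h=cv2.cvtColor(f,cv2.COLOR_RGB2HSV);b=proj(c,[P([-.010,-.08,.015])])[0];u0,v0=(b-30).astype(int)
m=cv2.inRange(h,(40,100,60),(85,255,255))[v0:v0+60,u0:u0+60]
k=max(cv2.findContours(m,cv2.RETR_EXTERNAL,cv2.CHAIN_APPROX_NONE)[0],key=cv2.contourArea);e=cv2.fitEllipse(k);uv=np.array(e[0])+[u0,v0]
print("btn",b,uv,e[1],*[np.round(Rp.T@(plane(c,uv,Rp[:,2],q0+Rp[:,2]*z)-q0),4)[:2] for z in(.008,.014,.02)])
w1=np.load("pics/w1.npz");w2=np.load("pics/w2.npz")
X,er=tri([ray(c,uv),ray(w1,(306.1,282.))]);print("tri",Rp.T@(X-q0),er)
x0,y0=(proj(c,[P([0,0,.01])])[0]-100).astype(int);y0=max(y0,0);x0=max(x0,0)
cv2.imwrite("pics/w6c.png",cv2.resize(f[y0:y0+200,x0:x0+230],None,fx=3,fy=3,interpolation=cv2.INTER_CUBIC)[:,:,::-1]);print(x0,y0)
E
```

```text
O 53 [365.  259.3] elong 3.9 [0.0221 0.0484] [0.0206 0.0454] [0.0187 0.0418] ang@ring 23.0
O 103 [377.7 276. ] elong 1.1 [0.0422 0.0549] [0.0393 0.0514] [0.0358 0.0472] ang@ring -66.0
B 31 [350.4 249.6] elong 7.4 [0.0079 0.0376] [0.0073 0.0353] [0.0066 0.0326] ang@knob -22.0
B 104 [341.7 288.3] elong 1.1 [0.0418 0.016 ] [0.0389 0.0151] [0.0354 0.0142] ang@knob -101.0
btn [234.01751404 271.44078369] [237.39888382 270.10614204] (14.35496997833252, 27.81927490234375) [-0.0103 -0.078 ] [-0.0102 -0.0767] [-0.01   -0.0753]
tri [-0.01025168 -0.07198739  0.03455211] [np.float64(0.0006355426665973584), np.float64(0.000635542666597416)]
213 154
```

View pics/w6c.png

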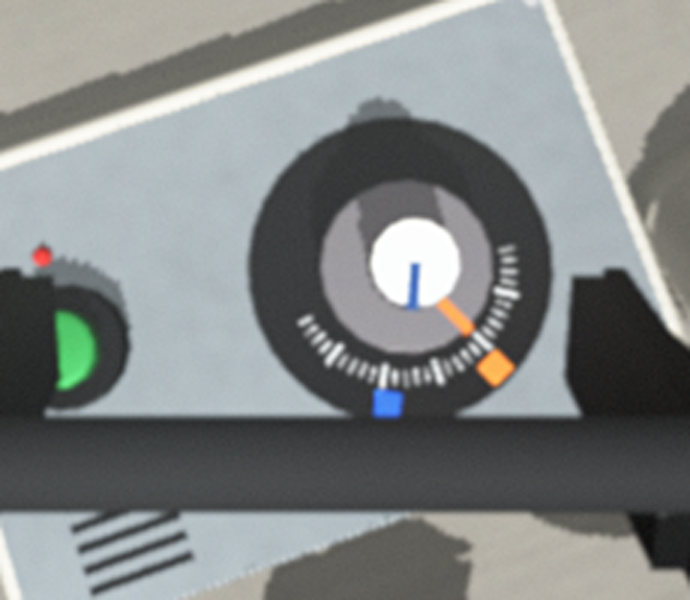

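Lines are on: ring about 24.3° against 24.2°, and knob about -23° against -25°, with 5.5° allowed. Next I'll fix the button's position across views.

```bash
python3 - <<'E'
from m import *
def g(c,b):
    h=cv2.cvtColor(c["frame"],cv2.COLOR_RGB2HSV);u0,v0,u1,v1=b
    m=cv2.inRange(h,(40,90,40),(85,255,255))[v0:v1,u0:u1]
    k=max(cv2.findContours(m,cv2.RETR_EXTERNAL,cv2.CHAIN_APPROX_NONE)[0],key=cv2.contourArea);e=cv2.fitEllipse(k);return np.array(e[0])+[u0,v0],e[1]
L=[(np.load("pics/w1.npz"),(280,255,330,291)),(np.load("pics/w2.npz"),(180,190,232,240)),(np.load("pics/scene0.npz"),(300,160,325,182)),(np.load("pics/side0.npz"),(328,180,350,200))]
r=[]
for c,b in L:
    uv,s=g(c,b);r.append(ray(c,uv));print(uv.round(1),np.round(s,1),*[np.round(Rp.T@(plane(c,uv,Rp[:,2],q0+Rp[:,2]*z)-q0),4)[:2] for z in(.015,.025,.035)])
for ix in((0,1),(0,1,2,3),(1,2,3)): X,e=tri([r[i] for i in ix]);print(ix,Rp.T@(X-q0),np.round(e,4))
E
```

```text
[305.9 281. ] [20.5 24.2] [-0.0117 -0.0819] [-0.0114 -0.0762] [-0.011  -0.0705]
[204.2 213.2] [26.4 28. ] [-0.0125 -0.0817] [-0.0103 -0.079 ] [-0.0081 -0.0763]
[310.8 172.4] [7.2 9.7] [-0.0113 -0.08  ] [ 0.0002 -0.0681] [ 0.0117 -0.0562]
[337.9 189.7] [ 8.9 10.7] [-0.0103 -0.0813] [-0.011  -0.0701] [-0.0116 -0.0589]
(0, 1) [-0.01186556 -0.08106229  0.01675816] [0.0003 0.0003]
(0, 1, 2, 3) [-0.01155716 -0.08124781  0.015106  ] [0.0005 0.001  0.0009 0.0012]
(1, 2, 3) [-0.01146902 -0.08099942  0.01515377] [0.0012 0.0008 0.0012]
```

```bash
python3 - <<'E'
from sim import *
o=get_obs();R=toolT(71,25);t=lambda z:P([-.0167,-.0793,z])-.014*R[:,2]
q=track(o["q"],t(.045),R);q2=track(q,t(.013),R);print(q.round(),q2.round());rows(t(.045),R,6);print("n in tool",R.T@Rp[:,2])
E
```

```text
[ 52.  25. -52. 121.  18.  39.  61.] [ 48.  28. -49. 120.  22.  36.  58.]
{"tx":-0.011,"ty":-0.014,"tz":0.0208,"wx":0.01,"wy":0,"wz":-0.01,"jaw":1},
{"tx":-0.011,"ty":-0.014,"tz":0.0208,"wx":0.01,"wy":0,"wz":-0.01,"jaw":1},
{"tx":-0.011,"ty":-0.014,"tz":0.0208,"wx":0.01,"wy":0,"wz":-0.01,"jaw":1},
{"tx":-0.011,"ty":-0.014,"tz":0.0208,"wx":0.01,"wy":0,"wz":-0.01,"jaw":1},
{"tx":-0.011,"ty":-0.014,"tz":0.0209,"wx":0.01,"wy":0,"wz":-0.01,"jaw":1},
{"tx":-0.011,"ty":-0.014,"tz":0.0209,"wx":0.01,"wy":0,"wz":-0.01,"jaw":1}
n in tool [ 4.22618262e-01 -1.48854038e-17 -9.06307787e-01]
```

Emit:
servo_tool:
  series:
    - {"tx":-0.011,"ty":-0.014,"tz":0.0208,"wx":0,"wy":0,"wz":0,"jaw":0.5}
    - {"tx":-0.011,"ty":-0.014,"tz":0.0208,"wx":0,"wy":0,"wz":0,"jaw":0}
    - {"tx":-0.011,"ty":-0.014,"tz":0.0208,"wx":0,"wy":0,"wz":0,"jaw":0}
    - {"tx":-0.011,"ty":-0.014,"tz":0.0208,"wx":0,"wy":0,"wz":0,"jaw":0}
    - {"tx":-0.011,"ty":-0.014,"tz":0.0208,"wx":0,"wy":0,"wz":0,"jaw":0}
    - {"tx":-0.011,"ty":-0.014,"tz":0.0208,"wx":0,"wy":0,"wz":0,"jaw":0}
    - {"tx":0,"ty":0,"tz":0,"wx":0,"wy":0,"wz":0,"jaw":0}
    - {"tx":0,"ty":0,"tz":0,"wx":0,"wy":0,"wz":0,"jaw":0}

```text
t: 21.58
position: [0.4807, -0.074, 0.12]
orientation: [[-0.946, 0.305, 0.111], [0.318, 0.938, 0.136], [-0.063, 0.164, -0.984]]
ft_force: [0.2, 0.6, -0.1]
gripper_width: 0.0149
grip_force: 0.0
```

Emit:
servo_tool:
  series:
    - {"tx":-0.004,"ty":0,"tz":0.009,"wx":0,"wy":0,"wz":0,"jaw":0}
    - {"tx":-0.004,"ty":0,"tz":0.009,"wx":0,"wy":0,"wz":0,"jaw":0}
    - {"tx":0,"ty":0,"tz":0,"wx":0,"wy":0,"wz":0,"jaw":0}
    - {"tx":0,"ty":0,"tz":0,"wx":0,"wy":0,"wz":0,"jaw":0}

```text
t: 22.08
position: [0.4904, -0.0752, 0.103]
orientation: [[-0.945, 0.306, 0.112], [0.319, 0.938, 0.135], [-0.064, 0.163, -0.984]]
ft_force: [0.5, 0.5, 1.4]
gripper_width: 0.0006
grip_force: 1.0
```

```bash
python3 - <<'E'
from m import *
o=get_obs();print(o["q"].round(),o["ft_force"].round(1),o["gripper_width"],Rp.T@(o["position"]+.014*o["orientation"][:,2]-q0))
meas(read_camera("scene"));meas(read_camera("side"))
E
```

```text
[ 50.  27. -51. 120.  21.  37.  59.] [0.5 0.5 1.4] 0.0006183896051205683 [-0.01580232 -0.07895097  0.02607234]
O 14 [320.6 203.8] elong 2.8 [0.0061 0.0301] [0.0333 0.055 ] [0.0665 0.0855] ang@ring 40.0
O 13 [313.6 210.2] elong 1.8 [0.0412 0.0539] [0.0671 0.078 ] [0.0989 0.1074] ang@ring 99.0
B 11 [307.6 199.3] elong 1.3 [0.0405 0.0147] [0.0664 0.0401] [0.0982 0.0713] ang@knob 49.0
O 14 [305.6 204.1] elong 3.1 [0.0253 0.0218] [0.0228 0.0461] [0.0196 0.0758] ang@ring 38.0
O 22 [293.  206.4] elong 1.2 [0.0435 0.0547] [0.0405 0.0781] [0.0367 0.1067] ang@ring 144.0
B 21 [301.4 198.6] elong 1.5 [0.0423 0.0162] [0.0393 0.0406] [0.0356 0.0705] ang@knob 59.0
```

Emit:
servo_tool:
  series:
    - {"tx":-0.0013,"ty":0,"tz":0.0028,"wx":0,"wy":0,"wz":0,"jaw":0}
    - {"tx":-0.0013,"ty":0,"tz":0.0028,"wx":0,"wy":0,"wz":0,"jaw":0}
    - {"tx":-0.0013,"ty":0,"tz":0.0028,"wx":0,"wy":0,"wz":0,"jaw":0}
    - {"tx":0,"ty":0,"tz":0,"wx":0,"wy":0,"wz":0,"jaw":0}

```text
t: 22.68
position: [0.4937, -0.0752, 0.0972]
orientation: [[-0.946, 0.306, 0.107], [0.319, 0.939, 0.132], [-0.06, 0.159, -0.985]]
ft_force: [-18.9, -2.0, 41.2]
gripper_width: 0.0006
grip_force: 22.5
```

Emit:
servo_tool:
  series:
    - {"tx":-0.0008,"ty":0,"tz":0.0018,"wx":0,"wy":0,"wz":0,"jaw":0}
    - {"tx":0,"ty":0,"tz":0,"wx":0,"wy":0,"wz":0,"jaw":0}

```text
t: 22.92
position: [0.494, -0.0752, 0.0968]
orientation: [[-0.946, 0.306, 0.106], [0.319, 0.939, 0.13], [-0.059, 0.157, -0.986]]
ft_force: [-26.8, -2.8, 57.7]
gripper_width: 0.0008
grip_force: 32.0
```

```bash
python3 - <<'E'
from h import *
o=get_obs();print(o["t"],o["ft_force"].round(1),Rp.T@(o["position"]+.014*o["orientation"][:,2]-q0),Rp[:,2]@o["ft_force"])
E
```

```text
22.925 [-26.8  -2.8  57.7] [-0.01588955 -0.07893652  0.01893927] 63.31576287577091
```

63 N at a hard stop: either the button is fully in or the fingers rest on the collar. The spring force on backing off will tell which.

Emit:
servo_tool:
  series:
    - {"tx":0.0018,"ty":0,"tz":-0.0038,"wx":0,"wy":0,"wz":0,"jaw":0}
    - {"tx":0,"ty":0,"tz":0,"wx":0,"wy":0,"wz":0,"jaw":0}

```text
t: 23.18
position: [0.4933, -0.0753, 0.0979]
orientation: [[-0.946, 0.306, 0.111], [0.319, 0.938, 0.134], [-0.063, 0.162, -0.985]]
ft_force: [-7.7, -0.7, 20.5]
gripper_width: 0.0005
grip_force: 10.8
```

Emit:
servo_tool:
  series:
    - {"tx":0.0004,"ty":0,"tz":-0.0009,"wx":0,"wy":0,"wz":0,"jaw":0}
    - {"tx":0,"ty":0,"tz":0,"wx":0,"wy":0,"wz":0,"jaw":0}

```text
t: 23.42
position: [0.4931, -0.0753, 0.0982]
orientation: [[-0.946, 0.306, 0.111], [0.319, 0.938, 0.134], [-0.063, 0.163, -0.985]]
ft_force: [-5.5, 0.2, 13.0]
gripper_width: 0.0004
grip_force: 6.8
```

Emit:
servo_tool:
  series:
    - {"tx":0.0004,"ty":0,"tz":-0.0009,"wx":0,"wy":0,"wz":0,"jaw":0}
    - {"tx":0,"ty":0,"tz":0,"wx":0,"wy":0,"wz":0,"jaw":0}

```text
t: 23.68
position: [0.4929, -0.0754, 0.0986]
orientation: [[-0.945, 0.306, 0.112], [0.32, 0.938, 0.135], [-0.064, 0.163, -0.984]]
ft_force: [-2.6, 0.6, 5.3]
gripper_width: 0.0008
grip_force: 2.8
```

Emit:
servo_tool:
  series:
    - {"tx":0.0008,"ty":0,"tz":-0.0018,"wx":0,"wy":0,"wz":0,"jaw":0}
    - {"tx":0,"ty":0,"tz":0,"wx":0,"wy":0,"wz":0,"jaw":0}

```text
t: 23.92
position: [0.4919, -0.0753, 0.1002]
orientation: [[-0.945, 0.306, 0.112], [0.32, 0.938, 0.135], [-0.064, 0.164, -0.984]]
ft_force: [-0.5, 0.8, 4.0]
gripper_width: 0.0008
grip_force: 1.9
```

The spring profile (about 5.9 N at the stop, 3.7 N after 2 mm, about 1 N after 5 mm) confirms the button was fully in. I'll retreat and verify.

Emit:
servo_tool:
  series:
    - {"tx":0.004,"ty":0,"tz":-0.009,"wx":0,"wy":0,"wz":0,"jaw":0}
    - {"tx":0.008,"ty":0,"tz":-0.018,"wx":0,"wy":0,"wz":0,"jaw":0}
    - {"tx":0.01,"ty":0,"tz":-0.03,"wx":0,"wy":0,"wz":0,"jaw":0}
    - {"tx":0.01,"ty":0,"tz":-0.03,"wx":0,"wy":0,"wz":0,"jaw":0}
    - {"tx":0.01,"ty":0.01,"tz":-0.03,"wx":0,"wy":0,"wz":0,"jaw":0}
    - {"tx":0,"ty":0.02,"tz":-0.03,"wx":0,"wy":0,"wz":0,"jaw":0}
    - {"tx":0,"ty":0,"tz":0,"wx":0,"wy":0,"wz":0,"jaw":0}
    - {"tx":0,"ty":0,"tz":0,"wx":0,"wy":0,"wz":0,"jaw":0}

```text
t: 24.92
position: [0.4441, -0.0544, 0.2464]
orientation: [[-0.945, 0.307, 0.111], [0.32, 0.938, 0.134], [-0.063, 0.162, -0.985]]
ft_force: [0.1, -1.1, -0.1]
gripper_width: 0.0003
grip_force: 0.0
```

```bash
python3 - <<'E'
from m import *
o=get_obs();print(o["t"],o["q"].round(),o["ft_force"].round(1),o["position"])
c=read_camera("wrist");cv2.imwrite("pics/w7.png",c["frame"][:,:,::-1]);meas(c)
E
```

```text
24.925 [ 69.  10. -67. 117.   2.  53.  74.] [ 0.1 -1.1 -0.1] [ 0.4440751  -0.05437786  0.24637029]
O 57 [424.5 226.8] elong 4.1 [0.0212 0.0531] [0.0205 0.0455] [0.0196 0.036 ] ang@ring 23.0
O 113 [433.8 246.3] elong 1.1 [0.0424 0.0547] [0.0401 0.0469] [0.0374 0.0374] ang@ring -82.0
B 34 [415.3 214.3] elong 6.9 [0.0064 0.049 ] [0.0066 0.0416] [0.007  0.0325] ang@knob -25.0
B 115 [397.3 258.4] elong 1.2 [0.0416 0.016 ] [0.0395 0.0109] [0.0368 0.0046] ang@knob -113.0
```

View pics/w7.png

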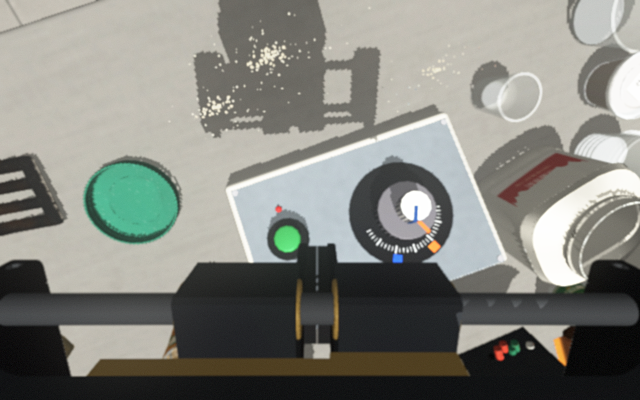

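The picture shows the orange line at its mark (434,246), the blue line towards its mark (397,258), the button out at (287,238) and the bystanders in place. Measured angles are ring ≈ 24° and knob ≈ -24°, so both are within tolerance.

```bash
python3 -c "
from workcell import *
print(close_job())"
```

```text
the job is handed in; nothing more can be done
None
```

The job is handed in, with no verdict returned: the last picture put the orange and blue lines within about 1–2° of their marks (5.5° allowed), and the green button had been pressed fully in, judged by its spring force, and released.

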